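# Seat a board card in the bench tester and start the test

### The arm

A 7-joint arm with a two-finger parallel gripper is mounted at the origin on the work surface. World frame = base frame: x ahead of the robot, y to its left, z up, the work surface at z = 0. Lengths are in m, angles in rad, forces in N, time in s.
With the tool pointing down it reaches from about 0.35 to 0.9 m from the base axis. Payload 8.1 kg.
Tool frame: the origin (TCP) lies at the very end of the fingers, on their centre line; the grasp point (between the pads) lies 19 mm behind it; z points along the fingers, y is the line along which they close (so a half turn about z gives the same grasp; the last joint's range is limited). The gripper opens to 92 mm and grips with 3 to 60 N. Pads are 19 mm wide; open, the fingers measure 130 mm over their backs; the gripper's body (75 mm by 190 mm) begins 47 mm behind the grasp point.
Start: joints at [-1.264, 0.434, 0.025, 1.573, -0.012, 1.134, -0.075], TCP at [0.249, 0.573, 0.227] pointing down, gripper open.
Joint ranges: [-2.62, 2.62], [-0.44, 2.09], [-1.27, 1.32], [0.08, 2.57], [-1.32, 4.46], [0.12, 2], [-2.74, 2.74]. Speed limits (rad/s): [2.22, 2.22, 3.01, 3.01, 3.14, 3.14, 3.14].

### API

Orientations are given as a unit quaternion [x, y, z, w].
In Python, from plant import telemetry, cams, job gives the robot as it stands.
- The arm moves only by the tool move_arm, never from a script. Its argument "motion" is a list of rows, each an object of numbers: "tx", "ty", "tz": the shift along the tool's x, y, z scaled (see below); "wx", "wy", "wz": the turn, a rotation vector about the tool's x, y, z scaled (see below). A call has 1 to 8 rows; each row shifts and turns the commanded pose from where the row before left it, along the tool's axes as they then stand; what a row does not reach is not made up. The controller multiplies each number of a shift by 40 cm and each number of a turn by pi rad. A row lasts 1/10 s, in which the tool goes at most 50 mm and 8.59 degrees, less where a joint would pass 70% of its speed; a pose out of reach is approached as far as the arm can. A call with a number of a shift or a turn outside -1 to 1 is refused whole. A call with a gripper value outside its range is refused whole. "gripper" is the closure, from 0 (fully open) to 1 (shut), set as the call begins (left out, the last holds). The fingers move at their own pace and stop on an object; "grip_force" is the grip in N (left out, the last holds). Time passes only in rows, so rows that do not move let the fingers close. It gives the time, the measured TCP pose, the force, the opening and the grip force at its end, in the units of the state.
- telemetry.get_state(): the state, without advancing time (a new reading comes with each control period).
- cams.grab_frame(name): name is "scene" or "top"; returns a dict with "color" (384x512x3 uint8, red, green, blue), "z_map" (384x512 float32, m along the optical axis (not along the pixel's ray), 0 where there is no reading), "fovy" (degrees; the focal length in pixels is half the picture's height over the tangent of half this angle, whatever the lens; pixels are square), "cx", "cy" (the principal point, pixels), "world_from_camera" (4x4, takes a point from camera to world coordinates). Camera axes: x right, y up, looking along -z (the intrinsics and any distortion apply to the point x, -y, -z); pixel columns grow to the right and rows downward; lengths in m; the calibration is good to about 2 mm. A picture is of the moment at which its call begins.
- job.hand_in(): hands the job in; it is judged then, once.
The state is a dict: "time": time; "qpos": joint angles; "joint_vel": joint speeds; "tau": joint torques, N m; "eef_pos": TCP position; "tool_rot": TCP orientation; "contact_force": force on the tool from outside, world axes, zero at the start; "torque": the same for the moment, N m; "grip_width": finger opening in m; "gripper_force": force on a finger pad.
Only numpy, scipy, OpenCV 4.12 (cv2) and the standard library are available. Lean on these libraries where they do the work, as an engineer would, in place of code of your own. Each camera call takes 0.05 s, during which the arm holds its last target. There are 200 camera calls.

### The job

Pick up the large flat card that lies on the foam rest and lean it on the sloping stand with its rounded contact end down against the lip, and let go of it. Then take it again by its upper end, slide it upright into the slot of the tester, contact end first, and push it fully home against the slot's spring pads. Finally press the hinged paddle in front of the tester down to its stop, with the card left home in the slot and the other things on the bench left in place.

Things in the scene. Friction and masses are not known exactly. Their poses are not given: they have to be found in the camera images.
- card: flat aluminium-backed circuit card 150 (x) x 60 (y) x 8 mm (z), about 0.2 kg; the short end at -x, the contact end, is rounded (brass, radius 4 mm), the one at +x square; dark chips on the +z face. Origin: centre of the underside. Starts level, +z up, on a foam rest 120 x 36 x 16 mm high; its long edges overhang the foam by 12 mm.
- card_nose (a point): the middle of the card's rounded contact end (75 mm from its centre towards -x, mid thickness); axes as the card's
- card_tail (a point): the middle of the card's square end (75 mm from its centre towards +x, mid thickness); axes as the card's
- stand: fixed sloping stand on a steel foot 120 (x) x 90 (y) x 8 mm. A rest plate 75 long, 36 wide (y), 8 mm thick rises at 45 degrees towards +x; at its lower end a lip 50 mm wide stands square to the plate, 13 mm high. A card leant on it sticks out 75 mm beyond the plate's upper end, free above and below. Origin: centre of the foot's underside; z up.
- stand_lip (a point): the inner corner where the stand's rest plate meets the lip, mid width (50 mm to -x of the stand's origin and 20 mm up); axes as the stand's. The plate's upper face runs from here along (x, z) = (0.707, 0.707); its normal is (-0.707, 0.707).
- tester: fixed card tester: grey block 70 (x) x 110 (y) x 70 mm high with one slot from above in its centre, on a foot that reaches out 130 mm to its -x under a steel paddle. Origin: centre of the block's underside, under the slot; z up.
- slot_mouth (a point): centre of the slot's mouth, on the tester's top face 70 mm up; axes as the tester's. Slot 10 mm wide (x), 62 mm long (y), 50 mm deep, 2 mm bevel at the mouth. About 30 mm down two round sprung copper pads stand in from the wide walls to a gap of 6 mm: pushing the card between them and on to the floor takes about 6 to 12 N.
- slot_floor (a point): centre of the slot's floor, 50 mm under the mouth; axes as the tester's. A card fully home stands 100 mm out of the slot.
- paddle (a joint): angle of the tester's hinged spring paddle, 0 up (level) to 0.30 rad at its stop (pressed down); springs back by itself; about 8 N at the press point
- paddle_press (a point): the place to press on the paddle's upper face, 60 mm to -x of its hinge, 103 mm to -x of the slot and about 52 mm above the bench when up; moves about 18 mm down to the stop. The paddle plate is 74 (x) x 70 (y) x 6 mm.
- spool: bystander: grey solder spool, 54 mm across, 50 mm high, standing; origin at the underside
- flux: bystander: small bottle 36 mm across, 75 mm high; origin at the underside
- driver: bystander: screwdriver 160 mm long, lying; its x along the shaft
- parts_tray: bystander: open black tray 90 x 120 x 25 mm; origin at the underside
- small_board: bystander: a smaller circuit board 80 x 50 x 6 mm lying flat; origin at the underside
There are look-alikes about, which are no part of the job. Leave any purple or red look-alike of the card alone.

How it is judged:
By the outcome, as a careful person would: the job done as asked, in the order asked, and still so for the second after the job is handed in, with the robot touching nothing.
It also fails if it takes over 61 s, if anything falls off the work surface, if the arm or the gripper's body presses on something with over 40 N, if the wrist force passes 120 N, or if a joint passes its speed limit or range.

## Working session

There is one attempt and no reset: what is moved stays moved. The work goes in short steps, Python scripts to look and compute and a tool call to move; the robot and the scene stay as the last step left them, time stands still between calls to the robot, and variables do not carry over. Pictures are saved under pics/ and viewed, at most 10 in all, crops included, and the job is handed in when it is done.

Besides the shell and the picture viewer there is one more tool, called after ">>>" in YAML: its name, and indented under it one key for each argument. move_arm: Moves the arm, as the interface text tells. Its arguments: {"type":"object","properties":{"motion":{"type":"array"},"gripper":{"type":"number"},"grip_force":{"type":"number"}},"required":["motion"]}

```bash
ls; mkdir -p pics
cat > h.py <<'E'
import numpy as np, cv2
from plant import telemetry, cams, job
def K(f):
    h=f["color"].shape[0]; F=h/2/np.tan(np.radians(f["fovy"])/2); return F,f["cx"],f["cy"]
def cloud(f):
    F,cx,cy=K(f); z=f["z_map"]; v,u=np.mgrid[:z.shape[0],:z.shape[1]]
    P=np.stack([(u-cx)/F*z,-(v-cy)/F*z,-z,np.ones_like(z)],-1)@f["world_from_camera"].T
    P=P[...,:3].copy(); P[z==0]=np.nan; return P
def ray(f,u,v,zp):
    F,cx,cy=K(f); T=f["world_from_camera"]; d=T[:3,:3]@np.array([(u-cx)/F,-(v-cy)/F,-1]); o=T[:3,3]
    return o+d*(zp-o[2])/d[2]
E
python3 - <<'E'
from h import *
ims=[]
for n in("scene","top"):
    f=cams.grab_frame(n); np.save(n+".npy",f,allow_pickle=True)
    print(n,f["fovy"],f["cx"],f["cy"],f["world_from_camera"].round(3).tolist(),[k for k in f])
    cv2.imwrite(f"pics/{n}0.png",cv2.resize(f["color"][...,::-1],(800,600),interpolation=cv2.INTER_CUBIC))
s=telemetry.get_state(); print(s)
E
```

```text
pics
scene 52.15750613227434 251.62475043790892 190.80732782795627 [[-0.498, -0.482, 0.72, 1.35], [0.867, -0.271, 0.418, 0.486], [-0.007, 0.833, 0.553, 0.699], [0.0, 0.0, 0.0, 1.0]] ['color', 'z_map', 'fovy', 'cx', 'cy', 'world_from_camera']
top 53.16864891882751 253.68039544395697 189.17720500464733 [[0.013, 0.981, -0.193, 0.339], [-1.0, 0.013, -0.002, 0.028], [0.0, 0.193, 0.981, 0.976], [0.0, 0.0, 0.0, 1.0]] ['color', 'z_map', 'fovy', 'cx', 'cy', 'world_from_camera']
{'time': 0.1, 'qpos': array([-1.2636441 ,  0.43514631,  0.0249754 ,  1.57394314, -0.01160993,
        1.13400101, -0.0751195 ]), 'joint_vel': array([-0.00077616, -0.00211999, -0.00103267, -0.00334899, -0.00100729,
        0.00184006,  0.00147336]), 'tau': array([ 3.55427488e-03, -6.69124532e+01,  9.88243036e-01, -3.15145040e+01,
       -6.04786514e-02,  3.73188907e-02,  5.06971446e-05]), 'eef_pos': array([0.24886305, 0.57285242, 0.22605217]), 'tool_rot': array([ 2.03491883e-01,  9.79076400e-01, -6.71535268e-04, -8.05468720e-05]), 'contact_force': array([ 0.18073616, -0.17291464, -0.14071575]), 'torque': array([0.01250775, 0.03777137, 0.04421365]), 'gripper_force': 0.0, 'grip_width': 0.09177531692277843}
```

View pics/top0.png

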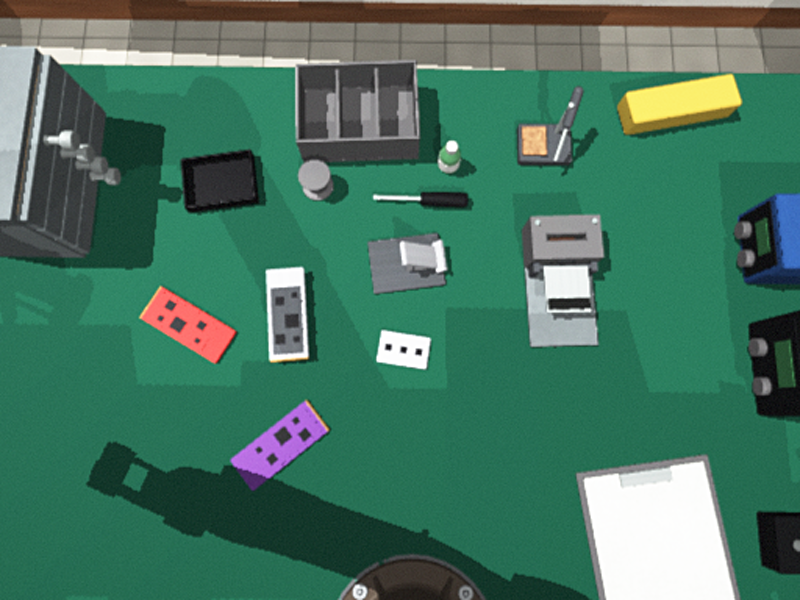

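View pics/scene0.png

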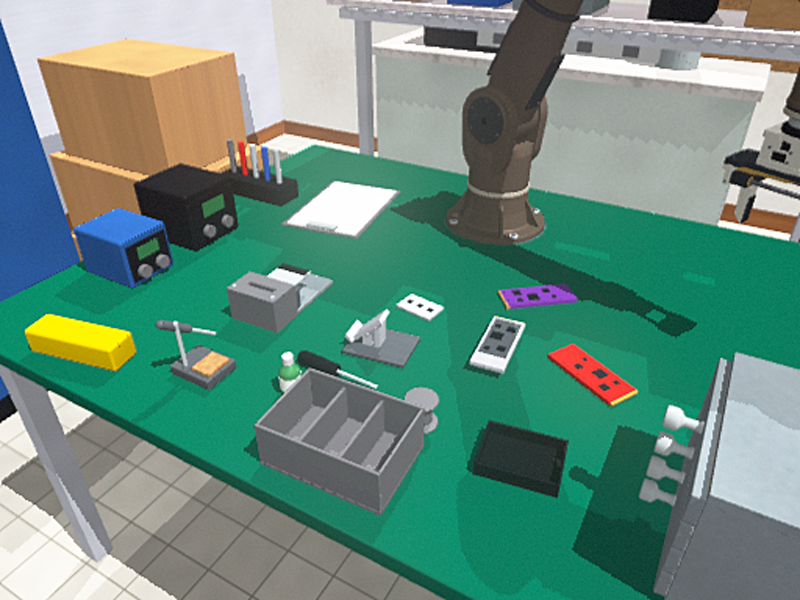

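Top view (800x600): candidates for the card are the white and grey one on foam at (288,315), red at (188,325), purple at (280,445), and the small white board at (404,349). I choose (288,315): the large one on foam, with its brass end at the bottom (-x) near (288,360). The stand is at (408,262), its lip on the right, and the tester slot is at (570,237) with the paddle below it at (568,288).

Run:
```python
from h import *
f=np.load("top.npy",allow_pickle=True).item(); c=f["color"]; P=cloud(f)
s=512/800
a=c[160:245,155:300]; b=c[125:230,225:400]
a=cv2.resize(a,(700,410),interpolation=cv2.INTER_CUBIC)[...,::-1]
cr=cv2.resize(c[125:240,160:400],(800,383),interpolation=cv2.INTER_CUBIC)[...,::-1]
cv2.imwrite("pics/crop0.png",cr)
# card
def rect(m,z,mn=100):
    cs,_=cv2.findContours(m.astype(np.uint8),cv2.RETR_EXTERNAL,cv2.CHAIN_APPROX_NONE)
    for k in cs:
        if cv2.contourArea(k)<mn: continue
        W=np.array([ray(f,u,v,z)[:2] for u,v in k[:,0]]).astype(np.float32)
        r=cv2.minAreaRect(W*1000); print(z,np.round(r[0],1),np.round(r[1],1),round(r[2],1),cv2.boundingRect(k))
X,Y,Z=P[...,0],P[...,1],P[...,2]
v,u=np.mgrid[:384,:512]
def region(x0,x1,y0,y1): return (u>=x0)&(u<x1)&(v>=y0)&(v<y1)
m=region(165,202,165,236); print("card top z",np.nanmedian(Z[m&(Z>.012)]))
rect(m&(Z>.012),.024)
m=region(230,292,145,192); 
for t,h in((.004,.008),): rect(m&(Z>t)&(Z<.012),h)
rect(m&(Z>.004),.008)
for n in range(146,190,4): print(n,[int(round(1000*q)) for q in Z[n,232:292:3]])
m=region(330,390,130,225)
rect(m&(Z>.062)&(Z<.08),.07)
rect(m&(Z>.04)&(Z<.062),.052)
g=c.astype(int).sum(-1); 
mm=m&(Z>.0)&region(345,382,145,158); 
for n in range(146,160): print(n,g[n,345:385:2].tolist())
rect(m&(Z>.003)&(Z<.015),.008)
```

```text
card top z 0.02427821085580495
0.024 [493.4 207.8] [150.2  61. ] 5.4 (170, 172, 27, 60)
0.008 [585.1  16.9] [ 92.1 122. ] 9.1 (234, 149, 52, 40)
0.008 [585.8  14.8] [ 91.8 127. ] 8.7 (234, 149, 52, 40)
146 [-1, 3, -2, 2, -3, -6, 0, -3, -2, -3, -4, 1, -2, 0, -1, -2, 2, 3, 0, 1]
150 [-2, 1, -1, 0, 2, 0, 1, 1, 1, 2, 2, 4, 0, 9, 7, 5, 4, -3, 1, 0]
154 [1, -1, 3, 4, 8, 7, 9, 10, 8, 11, 9, 6, 11, 10, 9, 6, 11, 1, 0, 1]
158 [2, 4, 6, 7, 9, 10, 12, 7, 67, 71, 64, 57, 47, 39, 32, 25, 27, 23, 1, 0]
162 [1, -1, 12, 10, 8, 8, 8, 9, 6, 72, 65, 57, 49, 42, 29, 24, 24, 26, -1, 2]
166 [-1, 0, 7, 5, 7, 10, 6, 10, 6, 70, 64, 56, 49, 43, 33, 27, 20, 30, 0, 1]
170 [-4, 0, 7, 8, 9, 8, 6, 10, 10, 10, 57, 53, 50, 46, 31, 28, 23, 29, -3, 3]
174 [1, -2, 9, 6, 10, 9, 8, 8, 10, 9, 10, 7, 9, 9, 9, 7, 20, 8, -2, 0]
178 [2, 0, 9, 6, 6, 8, 7, 6, 4, 5, 8, 5, 10, 7, 9, 7, 8, 8, 0, -2]
182 [-2, 0, 6, 5, 10, 6, 8, 11, 7, 6, 8, 7, 7, 10, 6, 11, 11, 6, -2, -3]
186 [-2, 2, 0, 8, 9, 8, 8, 5, 3, 0, 0, 1, 1, -2, 0, 0, 2, -1, -2, -2]
0.07 [ 613.5 -233.9] [ 71.4 112.1] 0.8 (339, 138, 47, 29)
0.052 [ 574.4 -234.3] [154.  111.8
[... 853 characters left out ...]
, 464, 480]
154 [478, 480, 431, 397, 379, 399, 408, 438, 431, 442, 443, 443, 450, 461, 462, 443, 475, 466, 480, 487]
155 [475, 474, 488, 496, 492, 480, 481, 487, 489, 487, 489, 485, 478, 484, 477, 480, 477, 472, 468, 485]
156 [482, 489, 480, 482, 481, 480, 483, 483, 480, 488, 478, 471, 467, 474, 471, 484, 466, 468, 475, 485]
157 [488, 481, 478, 477, 483, 488, 484, 482, 486, 474, 474, 482, 489, 472, 462, 478, 486, 469, 474, 479]
158 [478, 479, 486, 479, 472, 487, 477, 481, 478, 482, 476, 482, 483, 471, 477, 483, 474, 473, 474, 472]
159 [481, 481, 478, 477, 480, 484, 486, 469, 484, 477, 477, 477, 473, 481, 473, 473, 471, 475, 475, 473]
0.008 [ 534.5 -237.6] [169.6 115.6] 1.9 (334, 157, 50, 65)
```

View pics/crop0.png

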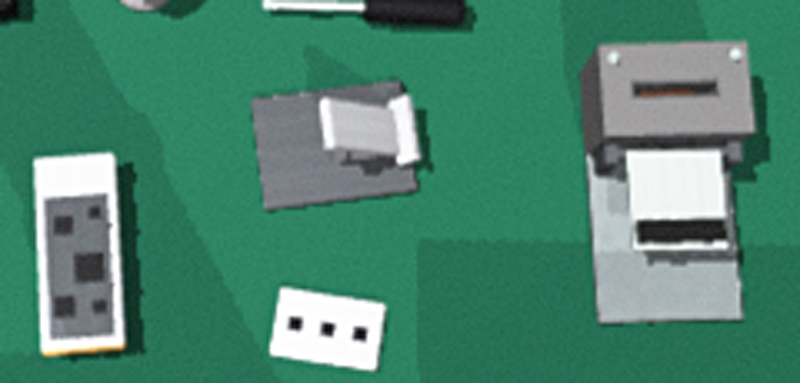

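Run:
```python
from h import *
for n in("top","scene"):
    f=np.load(n+".npy",allow_pickle=True).item(); P=cloud(f); c=f["color"].astype(int); g=c.sum(-1); col=c
    X,Y,Z=np.moveaxis(P,-1,0)
    def rect(m,z,mn=60):
        cs,_=cv2.findContours(m.astype(np.uint8),cv2.RETR_EXTERNAL,cv2.CHAIN_APPROX_NONE)
        for k in cs:
            if cv2.contourArea(k)<mn: continue
            W=np.array([ray(f,u,v,z)[:2] for u,v in k[:,0]]).astype(np.float32)
            r=cv2.minAreaRect(W*1000); print('  rect',z,np.round(r[0],1),np.round(r[1],1),round(r[2],1))
    box=lambda a,b,c_,d:(X>a)&(X<b)&(Y>c_)&(Y<d)
    print(n)
    rect(box(.57,.66,-.3,-.17)&(Z>.06)&(Z<.08),.07)
    # slot: dark in top
    m=box(.58,.65,-.28,-.19)&(g<330)&(Z<.085); m&=~box(.0,.595,-1,1)
    cs,_=cv2.findContours(m.astype(np.uint8),cv2.RETR_EXTERNAL,cv2.CHAIN_APPROX_NONE)
    print(' slot',[ (np.round(ray(f,*np.array(cv2.minAreaRect(k)[0]),.07)[:2]*1e3,1),cv2.minAreaRect(k)) for k in cs if cv2.contourArea(k)>20])
    rect(box(.45,.58,-.29,-.18)&(Z>.042)&(Z<.06),.052)
    # card
    rect(box(.4,.59,.15,.26)&(Z>.014),.024)
    # stand plate
    m=box(.54,.65,-.05,.05)&(Z>.034)&(Z<.066); Q=P[m]; 
    for _ in range(4):
        ce=Q.mean(0); U,S,V=np.linalg.svd(Q-ce); nn=V[2]*np.sign(V[2,2]); d=(Q-ce)@nn; Q=Q[abs(d)<max(.003,1.5*d.std())]
    print(' plate n',nn.round(3),'yaw',np.degrees(np.arctan2(-nn[1],-nn[0])),'cen',ce.round(4),len(Q),'rms',d.std())
    # offset of plane: point on the plane with z=.02 along up-slope horizontally
    yaw=np.radians(99.); e=np.array([np.cos(yaw),np.sin(yaw),0]); dn=np.array([-.7071*e[0],-.7071*e[1],.7071])
    print(' plane through: lip along e',(ce@e-(ce[2]-.02))*1000,' lateral mean',ce@np.array([-e[1],e[0],0])*1000, 'foot-pred lip along',1000*(np.array([.5851,.0169,0])@e-.05), 'lat',1000*np.array([.5851,.0169,0])@np.array([-e[1],e[0],0]))
    lat=P@np.array([-e[1],e[0],0]); al=P@e
    m=box(.54,.65,-.06,.06)&(Z>.05)&(Z<.09); print(' upper plate lateral range',np.percentile(lat[m],[1,99])*1000,m.sum(), 'z max',np.percentile(Z[m],95))
    rect(box(.5,.67,-.07,.1)&(Z>.004)&(Z<.012),.008)
```

```text
top
  rect 0.07 [ 612.2 -233.8] [ 73.9 112.3] 0.8
 slot [(array([ 615.7, -234.1]), ((362.0, 151.0), (4.0, 24.0), 90.0))]
  rect 0.052 [ 538.3 -234.1] [ 83.1 106.2] 0.8
  rect 0.024 [493.4 207.8] [150.2  61. ] 5.4
 plate n [ 0.09  -0.695  0.713] yaw 97.35002079738216 cen [ 0.5874 -0.0025  0.0507] 169 rms 0.0009584048137214698
 plane through: lip along e -125.04152124503406  lateral mean -579.7367176657525 foot-pred lip along -124.83787253898123 lat -580.5401905413948
 upper plate lateral range [-598.30927104 -562.36891385] 168 z max 0.07277175470378575
  rect 0.008 [585.1  16.9] [ 92.1 122. ] 9.1
scene
  rect 0.07 [ 623.8 -229.5] [ 83.  120.9] 2.0
 slot []
  rect 0.052 [ 530.4 -236.4] [58.1 74.3] 2.8
  rect 0.024 [501.9 209.2] [155.9  61.9] 5.5
 plate n [-0.301 -0.502  0.811] yaw 59.00201781193214 cen [0.5992 0.0062 0.0475] 62 rms 0.0037968546032491526
 plane through: lip along e -115.08664672988411  lateral mean -592.7944119400361 foot-pred lip along -124.83787253898123 lat -580.5401905413948
 upper plate lateral range [-602.43119707 -567.98958647] 79 z max 0.07193473907523855
  rect 0.008 [590.9  18.4] [ 94.7 120.4] 7.0
```

```bash
cat > plan.py <<'E'
# plan.go(pos,R[,n]) : prints rows from the held commanded pose to a target
import json,os,numpy as np
from scipy.spatial.transform import Rotation as Ro
from plant import telemetry
F='cmd.json'
def state(): 
    s=telemetry.get_state(); return np.array(s["eef_pos"]),Ro.from_quat(s["tool_rot"]),s
def cmd():
    p,R,_=state()
    if not os.path.exists(F): return p,R
    d=json.load(open(F)); return np.array(d["p"]),Ro.from_quat(d["q"])
def save(p,R): json.dump(dict(p=list(p),q=list(R.as_quat())),open(F,'w'))
def report():
    p,R,s=state(); pc,Rc=cmd()
    print('t',round(s["time"],2),'meas',p.round(4),'cmd-meas mm',((pc-p)*1e3).round(1),'deg',np.degrees((R.inv()*Rc).as_rotvec()).round(2))
    print('q',s["qpos"].round(2),'F',s["contact_force"].round(1),'w',round(s["grip_width"]*1e3,1),'gf',round(s["gripper_force"],1))
def resync(): p,R,_=state(); save(p,R)
def go(pos,R,n=0,vmax=.04,step=7.5):
    p,Rc=cmd(); pos=np.asarray(pos,float); D=(Rc.inv()*R).as_rotvec()
    n=max(n,int(np.ceil(max(np.linalg.norm(pos-p)/vmax,np.degrees(np.linalg.norm(D))/step,1))))
    p0,R0=p.copy(),Rc; rows=[]
    for i in range(1,n+1):
        a=i/n; pt=p0+(pos-p0)*a; Rt=R0*Ro.from_rotvec(D*a)
        t=np.round(Rc.inv().apply(pt-p)/.4,3); w=np.round((Rc.inv()*Rt).as_rotvec()/np.pi,3)
        p=p+Rc.apply(t*.4); Rc=Rc*Ro.from_rotvec(w*np.pi)
        rows.append({k:float(v) for k,v in zip(("tx","ty","tz","wx","wy","wz"),[*t,*w]) if v})
    save(p,Rc)
    for i in range(0,n,8): print(json.dumps(rows[i:i+8]))
    print('rows',n)
def down(yaw):  # tool z down, tool y at yaw (deg)
    a=np.radians(yaw); y=np.array([np.cos(a),np.sin(a),0]); z=np.array([0,0,-1.]); return Ro.from_matrix(np.c_[np.cross(y,z),y,z])
def frame(y,z):
    return Ro.from_matrix(np.c_[np.cross(y,z),y,z])
E
python3 - <<'E'
from plan import *
report()
# rotation -151 about world z: go the stated way in two halves
go([.37,.39,.20],down(-9.1)); go([.4934,.2078,.10],down(-84.6))
E
```

```text
t 0.1 meas [0.2489 0.5729 0.2261] cmd-meas mm [0. 0. 0.] deg [0. 0. 0.]
q [-1.26  0.44  0.02  1.57 -0.01  1.13 -0.08] F [ 0.2 -0.2 -0.1] w 91.8 gf 0.0
[{"tx": -0.042, "ty": -0.027, "tz": 0.006, "wz": 0.038}, {"tx": -0.045, "ty": -0.022, "tz": 0.006, "wz": 0.038}, {"tx": -0.047, "ty": -0.017, "tz": 0.006, "wz": 0.039}, {"tx": -0.048, "ty": -0.01, "tz": 0.006, "wz": 0.038}, {"tx": -0.05, "ty": -0.005, "tz": 0.006, "wz": 0.038}, {"tx": -0.05, "ty": 0.001, "tz": 0.006, "wz": 0.038}, {"tx": -0.049, "ty": 0.007, "tz": 0.006, "wz": 0.038}, {"tx": -0.048, "ty": 0.013, "tz": 0.006, "wz": 0.039}]
[{"tx": -0.046, "ty": 0.019, "tz": 0.006, "wz": 0.038}, {"tx": -0.044, "ty": 0.024, "tz": 0.006, "wz": 0.038}, {"tx": -0.04, "ty": 0.029, "tz": 0.006, "wz": 0.038}]
rows 11
[{"tx": -0.036, "ty": 0.034, "tz": 0.023, "wz": 0.038}, {"tx": -0.033, "ty": 0.039, "tz": 0.022, "wz": 0.038}, {"tx": -0.027, "ty": 0.042, "tz": 0.023, "wz": 0.038}, {"tx": -0.022, "ty": 0.044, "tz": 0.023, "wz": 0.039}, {"tx": -0.017, "ty": 0.048, "tz": 0.023, "wz": 0.038}, {"tx": -0.01, "ty": 0.048, "tz": 0.022, "wz": 0.038}, {"tx": -0.005, "ty": 0.05, "tz": 0.023, "wz": 0.038}, {"tx": 0.001, "ty": 0.05, "tz": 0.023, "wz": 0.038}]
[{"tx": 0.007, "ty": 0.05, "tz": 0.023, "wz": 0.038}, {"tx": 0.013, "ty": 0.048, "tz": 0.022, "wz": 0.038}, {"tx": 0.019, "ty": 0.047, "tz": 0.023, "wz": 0.039}]
rows 11
```

>>> move_arm:
  motion:
    - {"tx":-0.042,"ty":-0.027,"tz":0.006,"wz":0.038}
    - {"tx":-0.045,"ty":-0.022,"tz":0.006,"wz":0.038}
    - {"tx":-0.047,"ty":-0.017,"tz":0.006,"wz":0.039}
    - {"tx":-0.048,"ty":-0.01,"tz":0.006,"wz":0.038}
    - {"tx":-0.05,"ty":-0.005,"tz":0.006,"wz":0.038}
    - {"tx":-0.05,"ty":0.001,"tz":0.006,"wz":0.038}
    - {"tx":-0.049,"ty":0.007,"tz":0.006,"wz":0.038}
    - {"tx":-0.048,"ty":0.013,"tz":0.006,"wz":0.039}
  gripper: 0
  grip_force: 25

```text
invalid input at $.motion[0]: expected keys tx, ty, tz, wx, wy, wz
```

>>> move_arm:
  motion:
    - {"tx":-0.046,"ty":0.019,"tz":0.006,"wz":0.038}
    - {"tx":-0.044,"ty":0.024,"tz":0.006,"wz":0.038}
    - {"tx":-0.04,"ty":0.029,"tz":0.006,"wz":0.038}
    - {"tx":-0.036,"ty":0.034,"tz":0.023,"wz":0.038}
    - {"tx":-0.033,"ty":0.039,"tz":0.022,"wz":0.038}
    - {"tx":-0.027,"ty":0.042,"tz":0.023,"wz":0.038}
    - {"tx":-0.022,"ty":0.044,"tz":0.023,"wz":0.039}
    - {"tx":-0.017,"ty":0.048,"tz":0.023,"wz":0.038}

```text
invalid input at $.motion[0]: expected keys tx, ty, tz, wx, wy, wz
```

>>> move_arm:
  motion:
    - {"tx":-0.01,"ty":0.048,"tz":0.022,"wz":0.038}
    - {"tx":-0.005,"ty":0.05,"tz":0.023,"wz":0.038}
    - {"tx":0.001,"ty":0.05,"tz":0.023,"wz":0.038}
    - {"tx":0.007,"ty":0.05,"tz":0.023,"wz":0.038}
    - {"tx":0.013,"ty":0.048,"tz":0.022,"wz":0.038}
    - {"tx":0.019,"ty":0.047,"tz":0.023,"wz":0.039}
    - {}
    - {}

```text
invalid input at $.motion[0]: expected keys tx, ty, tz, wx, wy, wz
```

Run:
```python
from plan import *
report()
go([.4934,.2078,.006],down(-84.6),4)
```

```text
t 0.1 meas [0.2489 0.5729 0.2261] cmd-meas mm [ 244.7 -365.2 -126. ] deg [  0.    0.  151.2]
q [-1.26  0.44  0.02  1.57 -0.01  1.13 -0.08] F [ 0.2 -0.2 -0.1] w 91.8 gf 0.0
[{"tz": 0.059}, {"tz": 0.059}, {"tz": 0.058}, {"ty": -0.001, "tz": 0.059}]
rows 4
```

```bash
rm cmd.json; sed -i 's/ if v}/}/; s/{k:float(v)/{k:float(v) if v else 0/; s/print(json.dumps(rows\[i:i+8\]))/print(json.dumps(rows[i:i+8],separators=(",",":")))/' plan.py
python3 - <<'E'
from plan import *
go([.37,.39,.20],down(-9.1)); go([.4934,.2078,.10],down(-84.6))
E
```

```text
[{"tx":-0.042,"ty":-0.027,"tz":0.006,"wx":0,"wy":0,"wz":0.038},{"tx":-0.045,"ty":-0.022,"tz":0.006,"wx":0,"wy":0,"wz":0.038},{"tx":-0.047,"ty":-0.017,"tz":0.006,"wx":0,"wy":0,"wz":0.039},{"tx":-0.048,"ty":-0.01,"tz":0.006,"wx":0,"wy":0,"wz":0.038},{"tx":-0.05,"ty":-0.005,"tz":0.006,"wx":0,"wy":0,"wz":0.038},{"tx":-0.05,"ty":0.001,"tz":0.006,"wx":0,"wy":0,"wz":0.038},{"tx":-0.049,"ty":0.007,"tz":0.006,"wx":0,"wy":0,"wz":0.038},{"tx":-0.048,"ty":0.013,"tz":0.006,"wx":0,"wy":0,"wz":0.039}]
[{"tx":-0.046,"ty":0.019,"tz":0.006,"wx":0,"wy":0,"wz":0.038},{"tx":-0.044,"ty":0.024,"tz":0.006,"wx":0,"wy":0,"wz":0.038},{"tx":-0.04,"ty":0.029,"tz":0.006,"wx":0,"wy":0,"wz":0.038}]
rows 11
[{"tx":-0.036,"ty":0.034,"tz":0.023,"wx":0,"wy":0,"wz":0.038},{"tx":-0.033,"ty":0.039,"tz":0.022,"wx":0,"wy":0,"wz":0.038},{"tx":-0.027,"ty":0.042,"tz":0.023,"wx":0,"wy":0,"wz":0.038},{"tx":-0.022,"ty":0.044,"tz":0.023,"wx":0,"wy":0,"wz":0.039},{"tx":-0.017,"ty":0.048,"tz":0.023,"wx":0,"wy":0,"wz":0.038},{"tx":-0.01,"ty":0.048,"tz":0.022,"wx":0,"wy":0,"wz":0.038},{"tx":-0.005,"ty":0.05,"tz":0.023,"wx":0,"wy":0,"wz":0.038},{"tx":0.001,"ty":0.05,"tz":0.023,"wx":0,"wy":0,"wz":0.038}]
[{"tx":0.007,"ty":0.05,"tz":0.023,"wx":0,"wy":0,"wz":0.038},{"tx":0.013,"ty":0.048,"tz":0.022,"wx":0,"wy":0,"wz":0.038},{"tx":0.019,"ty":0.047,"tz":0.023,"wx":0,"wy":0,"wz":0.039}]
rows 11
```

>>> move_arm:
  motion:
    - {"tx":-0.042,"ty":-0.027,"tz":0.006,"wx":0,"wy":0,"wz":0.038}
    - {"tx":-0.045,"ty":-0.022,"tz":0.006,"wx":0,"wy":0,"wz":0.038}
    - {"tx":-0.047,"ty":-0.017,"tz":0.006,"wx":0,"wy":0,"wz":0.039}
    - {"tx":-0.048,"ty":-0.01,"tz":0.006,"wx":0,"wy":0,"wz":0.038}
    - {"tx":-0.05,"ty":-0.005,"tz":0.006,"wx":0,"wy":0,"wz":0.038}
    - {"tx":-0.05,"ty":0.001,"tz":0.006,"wx":0,"wy":0,"wz":0.038}
    - {"tx":-0.049,"ty":0.007,"tz":0.006,"wx":0,"wy":0,"wz":0.038}
    - {"tx":-0.048,"ty":0.013,"tz":0.006,"wx":0,"wy":0,"wz":0.039}
  gripper: 0
  grip_force: 25

```text
time: 0.9
eef_pos: [0.3372, 0.4394, 0.2072]
tool_rot: [0.635, 0.772, -0.0, 0.0]
contact_force: [0.9, 0.4, -0.4]
grip_width: 0.0915
gripper_force: 0.0
```

>>> move_arm:
  motion:
    - {"tx":-0.046,"ty":0.019,"tz":0.006,"wx":0,"wy":0,"wz":0.038}
    - {"tx":-0.044,"ty":0.024,"tz":0.006,"wx":0,"wy":0,"wz":0.038}
    - {"tx":-0.04,"ty":0.029,"tz":0.006,"wx":0,"wy":0,"wz":0.038}
    - {"tx":-0.036,"ty":0.034,"tz":0.023,"wx":0,"wy":0,"wz":0.038}
    - {"tx":-0.033,"ty":0.039,"tz":0.022,"wx":0,"wy":0,"wz":0.038}
    - {"tx":-0.027,"ty":0.042,"tz":0.023,"wx":0,"wy":0,"wz":0.038}
    - {"tx":-0.022,"ty":0.044,"tz":0.023,"wx":0,"wy":0,"wz":0.039}
    - {"tx":-0.017,"ty":0.048,"tz":0.023,"wx":0,"wy":0,"wz":0.038}

```text
time: 1.7
eef_pos: [0.4263, 0.3068, 0.1542]
tool_rot: [0.92, 0.393, -0.0, 0.0]
contact_force: [0.6, -0.1, 0.4]
grip_width: 0.0914
gripper_force: 0.0
```

>>> move_arm:
  motion:
    - {"tx":-0.01,"ty":0.048,"tz":0.022,"wx":0,"wy":0,"wz":0.038}
    - {"tx":-0.005,"ty":0.05,"tz":0.023,"wx":0,"wy":0,"wz":0.038}
    - {"tx":0.001,"ty":0.05,"tz":0.023,"wx":0,"wy":0,"wz":0.038}
    - {"tx":0.007,"ty":0.05,"tz":0.023,"wx":0,"wy":0,"wz":0.038}
    - {"tx":0.013,"ty":0.048,"tz":0.022,"wx":0,"wy":0,"wz":0.038}
    - {"tx":0.019,"ty":0.047,"tz":0.023,"wx":0,"wy":0,"wz":0.039}
    - {"tx":0,"ty":0,"tz":0,"wx":0,"wy":0,"wz":0}
    - {"tx":0,"ty":0,"tz":0,"wx":0,"wy":0,"wz":0}

```text
time: 2.5
eef_pos: [0.4935, 0.2081, 0.1]
tool_rot: [0.999, 0.047, -0.0, 0.0]
contact_force: [-0.6, 0.1, -0.5]
grip_width: 0.0914
gripper_force: 0.0
```

Run:
```python
from plan import *
report()
```

```text
t 2.5 meas [0.4935 0.2081 0.1   ] cmd-meas mm [ 0.  -0.4 -0. ] deg [-0.04  0.02  0.07]
q [-0.97  0.5   0.66  1.97 -0.42  0.81 -1.55] F [-0.6  0.1 -0.5] w 91.4 gf 0.0
```

>>> move_arm:
  motion:
    - {"tx":0,"ty":0,"tz":0.059,"wx":0,"wy":0,"wz":0}
    - {"tx":0,"ty":0,"tz":0.059,"wx":0,"wy":0,"wz":0}
    - {"tx":0,"ty":0,"tz":0.059,"wx":0,"wy":0,"wz":0}
    - {"tx":0,"ty":0,"tz":0.058,"wx":0,"wy":0,"wz":0}
    - {"tx":0,"ty":0,"tz":0,"wx":0,"wy":0,"wz":0}

```text
time: 3.0
eef_pos: [0.4915, 0.2089, 0.0044]
tool_rot: [0.999, 0.048, -0.002, 0.0]
contact_force: [0.3, -0.1, 0.0]
grip_width: 0.0916
gripper_force: 0.0
```

>>> move_arm:
  motion:
    - {"tx":0,"ty":0,"tz":0,"wx":0,"wy":0,"wz":0}
    - {"tx":0,"ty":0,"tz":0,"wx":0,"wy":0,"wz":0}
    - {"tx":0,"ty":0,"tz":0,"wx":0,"wy":0,"wz":0}
    - {"tx":0,"ty":0,"tz":0,"wx":0,"wy":0,"wz":0}
    - {"tx":0,"ty":0,"tz":0,"wx":0,"wy":0,"wz":0}
    - {"tx":0,"ty":0,"tz":0,"wx":0,"wy":0,"wz":0}
  gripper: 1
  grip_force: 25

```text
time: 3.6
eef_pos: [0.4942, 0.2084, 0.007]
tool_rot: [0.999, 0.046, 0.0, -0.0]
contact_force: [-2.3, -0.2, 6.3]
grip_width: 0.0597
gripper_force: 25.0
```

Run:
```python
from plan import *
p,R=cmd(); save([.4934,.2078,.006],R); report()
```

```text
t 3.6 meas [0.4942 0.2084 0.007 ] cmd-meas mm [-0.8 -0.6 -1. ] deg [-0.1  -0.08 -0.  ]
q [-0.88  0.64  0.54  2.03 -0.55  0.62 -1.44] F [-2.3 -0.2  6.3] w 59.7 gf 25.0
```

```bash
cat > geo.py <<'E'
from plan import *
a=np.radians(98.5); e=np.array([np.cos(a),np.sin(a),0]); k=np.array([0,0,1.])
xd=(e+k)*.70711; nd=(k-e)*.70711; yd=np.cross(nd,xd)
LIP=np.array([.5925,-.0326,.020])
def lean(ds,dn): # card underside centre offset ds up the slope, dn off plate
    R=Ro.from_matrix(np.c_[xd,np.cross(-nd,xd),-nd]); return LIP+xd*(.075+ds+.0008)+nd*(dn-.0095),R
E
python3 - <<'E'
from geo import *
go([.4934,.2078,.12],down(-84.6))
p,R=lean(.012,.06); print(p,R.as_quat())
go(p,R)
E
```

```text
[{"tx":0,"ty":0,"tz":-0.095,"wx":0,"wy":0,"wz":0},{"tx":0,"ty":0,"tz":-0.095,"wx":0,"wy":0,"wz":0},{"tx":0,"ty":0,"tz":-0.095,"wx":0,"wy":0,"wz":0}]
rows 3
[ 0.5886015  -0.00651451  0.11779331] [ 0.60307137  0.69989878  0.24980034 -0.28990757]
[{"tx":0.013,"ty":0.04,"tz":0,"wx":0.014,"wy":0.014,"wz":-0.035},{"tx":0.009,"ty":0.041,"tz":0,"wx":0.015,"wy":0.013,"wz":-0.035},{"tx":0.005,"ty":0.041,"tz":-0.003,"wx":0.014,"wy":0.014,"wz":-0.035},{"tx":0,"ty":0.042,"tz":-0.004,"wx":0.015,"wy":0.014,"wz":-0.034},{"tx":-0.004,"ty":0.041,"tz":-0.006,"wx":0.014,"wy":0.014,"wz":-0.035},{"tx":-0.009,"ty":0.04,"tz":-0.009,"wx":0.015,"wy":0.013,"wz":-0.035},{"tx":-0.012,"ty":0.039,"tz":-0.011,"wx":0.014,"wy":0.014,"wz":-0.035},{"tx":-0.016,"ty":0.037,"tz":-0.012,"wx":0.015,"wy":0.014,"wz":-0.035}]
[{"tx":-0.019,"ty":0.033,"tz":-0.016,"wx":0.014,"wy":0.013,"wz":-0.035},{"tx":-0.022,"ty":0.031,"tz":-0.017,"wx":0.015,"wy":0.014,"wz":-0.035},{"tx":-0.025,"ty":0.028,"tz":-0.02,"wx":0.014,"wy":0.014,"wz":-0.035},{"tx":-0.026,"ty":0.024,"tz":-0.023,"wx":0.015,"wy":0.013,"wz":-0.035},{"tx":-0.028,"ty":0.019,"tz":-0.024,"wx":0.014,"wy":0.014,"wz":-0.034},{"tx":-0.028,"ty":0.016,"tz":-0.027,"wx":0.014,"wy":0.014,"wz":-0.035}]
rows 14
```

Run:
```python
from geo import *
_,R=cmd(); save([.4934,.2078,.006],down(-84.6))
go([.4934,.2078,.15],down(-84.6))
p,R=lean(.012,.10); print(p)
go(p,R)
```

```text
[{"tx":0,"ty":0,"tz":-0.09,"wx":0,"wy":0,"wz":0},{"tx":0,"ty":0,"tz":-0.09,"wx":0,"wy":0,"wz":0},{"tx":0,"ty":0,"tz":-0.09,"wx":0,"wy":0,"wz":0},{"tx":0,"ty":0,"tz":-0.09,"wx":0,"wy":0,"wz":0}]
rows 4
[ 0.5927822  -0.03448823  0.14607771]
[{"tx":0.014,"ty":0.045,"tz":0.001,"wx":0.014,"wy":0.014,"wz":-0.035},{"tx":0.008,"ty":0.046,"tz":-0.001,"wx":0.015,"wy":0.013,"wz":-0.035},{"tx":0.004,"ty":0.046,"tz":-0.003,"wx":0.014,"wy":0.014,"wz":-0.035},{"tx":-0.002,"ty":0.047,"tz":-0.005,"wx":0.015,"wy":0.014,"wz":-0.034},{"tx":-0.006,"ty":0.046,"tz":-0.007,"wx":0.014,"wy":0.013,"wz":-0.035},{"tx":-0.01,"ty":0.044,"tz":-0.009,"wx":0.015,"wy":0.014,"wz":-0.035},{"tx":-0.015,"ty":0.043,"tz":-0.012,"wx":0.014,"wy":0.014,"wz":-0.035},{"tx":-0.019,"ty":0.04,"tz":-0.015,"wx":0.014,"wy":0.013,"wz":-0.035}]
[{"tx":-0.023,"ty":0.037,"tz":-0.017,"wx":0.015,"wy":0.014,"wz":-0.035},{"tx":-0.026,"ty":0.034,"tz":-0.02,"wx":0.014,"wy":0.014,"wz":-0.035},{"tx":-0.028,"ty":0.03,"tz":-0.022,"wx":0.015,"wy":0.014,"wz":-0.034},{"tx":-0.03,"ty":0.025,"tz":-0.025,"wx":0.014,"wy":0.013,"wz":-0.035},{"tx":-0.031,"ty":0.021,"tz":-0.028,"wx":0.015,"wy":0.014,"wz":-0.035},{"tx":-0.033,"ty":0.016,"tz":-0.029,"wx":0.014,"wy":0.013,"wz":-0.035}]
rows 14
```

>>> move_arm:
  motion:
    - {"tx":0,"ty":0,"tz":-0.09,"wx":0,"wy":0,"wz":0}
    - {"tx":0,"ty":0,"tz":-0.09,"wx":0,"wy":0,"wz":0}
    - {"tx":0,"ty":0,"tz":-0.09,"wx":0,"wy":0,"wz":0}
    - {"tx":0,"ty":0,"tz":-0.09,"wx":0,"wy":0,"wz":0}

```text
time: 4.0
eef_pos: [0.4932, 0.208, 0.1516]
tool_rot: [0.999, 0.046, -0.0, 0.0]
contact_force: [0.4, 0.1, -1.4]
grip_width: 0.0596
gripper_force: 25.0
```

>>> move_arm:
  motion:
    - {"tx":0.014,"ty":0.045,"tz":0.001,"wx":0.014,"wy":0.014,"wz":-0.035}
    - {"tx":0.008,"ty":0.046,"tz":-0.001,"wx":0.015,"wy":0.013,"wz":-0.035}
    - {"tx":0.004,"ty":0.046,"tz":-0.003,"wx":0.014,"wy":0.014,"wz":-0.035}
    - {"tx":-0.002,"ty":0.047,"tz":-0.005,"wx":0.015,"wy":0.014,"wz":-0.034}
    - {"tx":-0.006,"ty":0.046,"tz":-0.007,"wx":0.014,"wy":0.013,"wz":-0.035}
    - {"tx":-0.01,"ty":0.044,"tz":-0.009,"wx":0.015,"wy":0.014,"wz":-0.035}
    - {"tx":-0.015,"ty":0.043,"tz":-0.012,"wx":0.014,"wy":0.014,"wz":-0.035}
    - {"tx":-0.019,"ty":0.04,"tz":-0.015,"wx":0.014,"wy":0.013,"wz":-0.035}

```text
time: 4.8
eef_pos: [0.5467, 0.0733, 0.1486]
tool_rot: [0.863, 0.449, 0.151, -0.176]
contact_force: [0.3, 0.5, -2.1]
grip_width: 0.0594
gripper_force: 25.0
```

>>> move_arm:
  motion:
    - {"tx":-0.023,"ty":0.037,"tz":-0.017,"wx":0.015,"wy":0.014,"wz":-0.035}
    - {"tx":-0.026,"ty":0.034,"tz":-0.02,"wx":0.014,"wy":0.014,"wz":-0.035}
    - {"tx":-0.028,"ty":0.03,"tz":-0.022,"wx":0.015,"wy":0.014,"wz":-0.034}
    - {"tx":-0.03,"ty":0.025,"tz":-0.025,"wx":0.014,"wy":0.013,"wz":-0.035}
    - {"tx":-0.031,"ty":0.021,"tz":-0.028,"wx":0.015,"wy":0.014,"wz":-0.035}
    - {"tx":-0.033,"ty":0.016,"tz":-0.029,"wx":0.014,"wy":0.013,"wz":-0.035}
    - {"tx":0,"ty":0,"tz":0,"wx":0,"wy":0,"wz":0}
    - {"tx":0,"ty":0,"tz":0,"wx":0,"wy":0,"wz":0}

```text
time: 5.6
eef_pos: [0.5861, -0.0317, 0.1464]
tool_rot: [0.619, 0.69, 0.245, -0.286]
contact_force: [-1.3, 1.1, -2.6]
grip_width: 0.0599
gripper_force: 25.0
```

Run:
```python
from geo import *
from h import cams,cv2
report()
fs=[cams.grab_frame(n) for n in("top","scene")]
c=np.hstack([cv2.resize(f["color"][...,::-1][sl],(400,400),interpolation=cv2.INTER_CUBIC) for f,sl in zip(fs,[np.s_[100:240,200:340],np.s_[130:270,170:310]])])
cv2.imwrite("pics/lean1.png",c)
# fit card face normal in the held view
```

```text
t 5.6 meas [ 0.5861 -0.0317  0.1464] cmd-meas mm [ 6.6 -2.7 -0.4] deg [ 0.66  0.68 -2.03]
q [ 0.27  0.71  0.14  1.6  -0.75  1.38  0.86] F [-1.3  1.1 -2.6] w 59.9 gf 25.0
```

View pics/lean1.png

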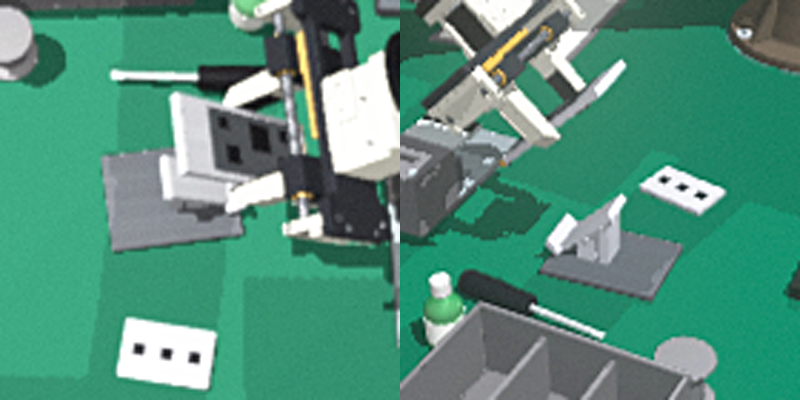

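The card is held square by its edges above the stand: top view tail at about (180,130) of the crop, plate at (190,180), nothing else disturbed. One row was cut short, so I resync and check the card's tilt.

Run:
```python
from geo import *
from h import cams,cloud
f=cams.grab_frame("top"); P=cloud(f); p,R,s=state(); 
Q=R.inv().apply((P.reshape(-1,3)-p)); 
m=(abs(Q[:,1])<.025)&(Q[:,0]>-.02)&(Q[:,0]<.08)&(Q[:,2]<-.005)&(Q[:,2]>-.03); A=Q[m]
for _ in range(4):
    co,*_r=np.linalg.lstsq(np.c_[A[:,:2],np.ones(len(A))],A[:,2],rcond=None); r=A[:,2]-np.c_[A[:,:2],np.ones(len(A))]@co; A=A[abs(r)<2*r.std()+1e-4]
print(len(A),'face z=%.1f mm slope x %.2f deg y %.2f'%(co[2]*1e3,*np.degrees(co[:2])),r.std())
m=(abs(Q[:,1])<.02)&(abs(Q[:,2]+.014)<.008); print('tail x pct',np.percentile(Q[m,0],[90,95,99,100]))
resync(); report()
go(*lean(.012,.025))
go(*lean(.008,.006))
```

```text
610 face z=-17.2 mm slope x 1.32 deg y 0.33 0.0008710949158873355
tail x pct [0.07232994 0.07555546 0.07710309 0.07796029]
t 5.75 meas [ 0.5858 -0.0298  0.1478] cmd-meas mm [0. 0. 0.] deg [0. 0. 0.]
q [ 0.27  0.71  0.13  1.6  -0.75  1.38  0.86] F [-0.8  0.2 -2.8] w 59.9 gf 25.0
[{"tx":-0.005,"ty":0.007,"tz":0.09,"wx":0.002,"wy":0.002,"wz":-0.005},{"tx":-0.006,"ty":0.007,"tz":0.091,"wx":0.001,"wy":0.002,"wz":-0.005}]
rows 2
[{"tx":-0.01,"ty":0,"tz":0.047,"wx":0,"wy":0,"wz":0}]
rows 1
```

>>> move_arm:
  motion:
    - {"tx":-0.005,"ty":0.007,"tz":0.09,"wx":0.002,"wy":0.002,"wz":-0.005}
    - {"tx":-0.006,"ty":0.007,"tz":0.091,"wx":0.001,"wy":0.002,"wz":-0.005}
    - {"tx":-0.005,"ty":0,"tz":0.024,"wx":0,"wy":0,"wz":0}
    - {"tx":-0.005,"ty":0,"tz":0.023,"wx":0,"wy":0,"wz":0}
    - {"tx":0,"ty":0,"tz":0,"wx":0,"wy":0,"wz":0}

```text
time: 6.25
eef_pos: [0.5833, 0.0276, 0.0763]
tool_rot: [0.604, 0.7, 0.25, -0.289]
contact_force: [-0.1, -0.9, -2.0]
grip_width: 0.0595
gripper_force: 25.0
```

Run:
```python
from geo import *
report(); p,R,s=state(); q=p-lean(0,0)[0]; print('ds,dn,lat mm',q@xd*1e3,q@nd*1e3,q@yd*1e3)
go(*lean(.008,.0015),n=3); go(*lean(.0,.0015),n=5)
```

```text
t 6.25 meas [0.5833 0.0276 0.0763] cmd-meas mm [-0.1  0.8  0.5] deg [-0.02  0.01 -0.02]
q [ 0.22  0.78  0.08  1.69 -0.81  1.23  0.94] F [-0.1 -0.9 -2. ] w 59.5 gf 25.0
ds,dn,lat mm 7.099937962351901 6.27911319194446 0.20938325751076478
[{"tx":0,"ty":0,"tz":0.004,"wx":0,"wy":0,"wz":0},{"tx":0,"ty":0,"tz":0.004,"wx":0,"wy":0,"wz":0},{"tx":0,"ty":0,"tz":0.004,"wx":0,"wy":0,"wz":0}]
rows 3
[{"tx":-0.004,"ty":0,"tz":0,"wx":0,"wy":0,"wz":0},{"tx":-0.004,"ty":0,"tz":0,"wx":0,"wy":0,"wz":0},{"tx":-0.004,"ty":0,"tz":0,"wx":0,"wy":0,"wz":0},{"tx":-0.004,"ty":0,"tz":0,"wx":0,"wy":0,"wz":0},{"tx":-0.004,"ty":0,"tz":0,"wx":0,"wy":0,"wz":0}]
rows 5
```

>>> move_arm:
  motion:
    - {"tx":0,"ty":0,"tz":0.004,"wx":0,"wy":0,"wz":0}
    - {"tx":0,"ty":0,"tz":0.004,"wx":0,"wy":0,"wz":0}
    - {"tx":0,"ty":0,"tz":0.004,"wx":0,"wy":0,"wz":0}
    - {"tx":0,"ty":0,"tz":0,"wx":0,"wy":0,"wz":0}

```text
time: 6.65
eef_pos: [0.5833, 0.0302, 0.0732]
tool_rot: [0.604, 0.7, 0.25, -0.289]
contact_force: [0.5, 0.7, -1.8]
grip_width: 0.0597
gripper_force: 25.0
```

>>> move_arm:
  motion:
    - {"tx":-0.004,"ty":0,"tz":0,"wx":0,"wy":0,"wz":0}
    - {"tx":-0.004,"ty":0,"tz":0,"wx":0,"wy":0,"wz":0}
    - {"tx":-0.004,"ty":0,"tz":0,"wx":0,"wy":0,"wz":0}
    - {"tx":0,"ty":0,"tz":0,"wx":0,"wy":0,"wz":0}

```text
time: 7.05
eef_pos: [0.5837, 0.0267, 0.0693]
tool_rot: [0.604, 0.699, 0.25, -0.289]
contact_force: [1.0, -0.2, -0.8]
grip_width: 0.0598
gripper_force: 25.0
```

>>> move_arm:
  motion:
    - {"tx":-0.004,"ty":0,"tz":0,"wx":0,"wy":0,"wz":0}
    - {"tx":-0.004,"ty":0,"tz":0,"wx":0,"wy":0,"wz":0}
    - {"tx":0,"ty":0,"tz":0,"wx":0,"wy":0,"wz":0}

```text
time: 7.35
eef_pos: [0.584, 0.0246, 0.0671]
tool_rot: [0.604, 0.699, 0.25, -0.289]
contact_force: [0.8, 0.2, -1.7]
grip_width: 0.0598
gripper_force: 25.0
```

Run:
```python
from geo import *
report(); p,R,s=state(); q=p-lean(0,0)[0]; print('ds,dn,lat mm',q@xd*1e3,q@nd*1e3,q@yd*1e3, 'F',s["contact_force"]@xd,s["contact_force"]@nd)
```

```text
t 7.35 meas [0.584  0.0246 0.0671] cmd-meas mm [-0.4  1.5  0.7] deg [ 0.03  0.01 -0.03]
q [ 0.23  0.79  0.08  1.68 -0.81  1.22  0.96] F [ 0.8  0.2 -1.7] w 59.8 gf 25.0
ds,dn,lat mm -1.62180517301541 1.9181068814372617 -0.03038507833343962 F -1.1612887303357016 -1.2293338701140368
```

>>> move_arm:
  motion:
    - {"tx":-0.003,"ty":0,"tz":0.003,"wx":0,"wy":0,"wz":0}
    - {"tx":-0.003,"ty":0,"tz":0.003,"wx":0,"wy":0,"wz":0}
    - {"tx":0,"ty":0,"tz":0,"wx":0,"wy":0,"wz":0}
    - {"tx":0,"ty":0,"tz":0,"wx":0,"wy":0,"wz":0}

```text
time: 7.75
eef_pos: [0.5841, 0.0247, 0.0666]
tool_rot: [0.603, 0.7, 0.251, -0.29]
contact_force: [-5.2, -6.0, 19.1]
grip_width: 0.0594
gripper_force: 25.0
```

Run:
```python
from geo import *
from h import cams,cloud,cv2
p,R,s=state(); q=p-lean(0,0)[0]; print('ds,dn,lat mm',q@xd*1e3,q@nd*1e3,q@yd*1e3, 'F',s["contact_force"]@xd,s["contact_force"]@nd)
f=cams.grab_frame("scene")
cv2.imwrite("pics/lean2.png",cv2.resize(f["color"][...,::-1][160:260,190:300],(660,600),interpolation=cv2.INTER_CUBIC))
```

```text
ds,dn,lat mm -1.8620921695430321 1.5279466981427867 -0.19117438042144835 F 9.818913085569942 17.139758059073355
```

View pics/lean2.png

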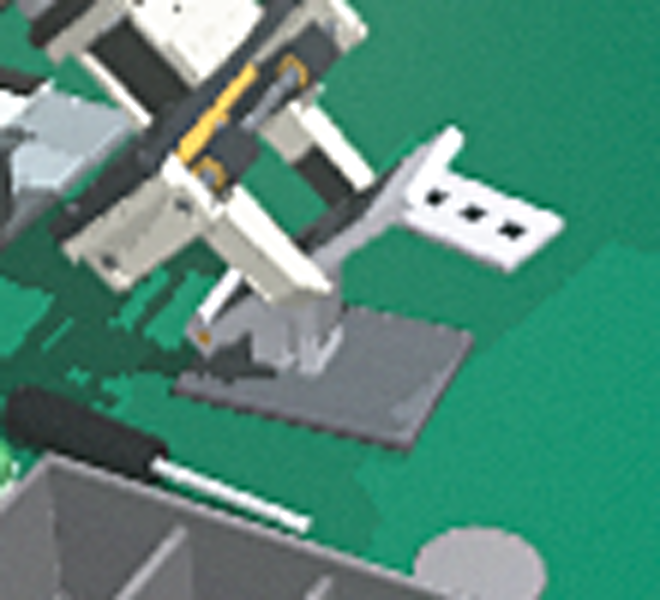

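The brass nose at about (205,335) sits at the lip with the card on the plate, and the forces (10 N along the slope, 17 N normal) confirm contact. I ease off, release and back away.

>>> move_arm:
  motion:
    - {"tx":0.001,"ty":0,"tz":-0.003,"wx":0,"wy":0,"wz":0}
    - {"tx":0,"ty":0,"tz":0,"wx":0,"wy":0,"wz":0}
    - {"tx":0,"ty":0,"tz":0,"wx":0,"wy":0,"wz":0}

```text
time: 8.1
eef_pos: [0.5844, 0.0242, 0.0662]
tool_rot: [0.603, 0.7, 0.251, -0.289]
contact_force: [-2.2, -3.6, 8.9]
grip_width: 0.0599
gripper_force: 25.0
```

>>> move_arm:
  motion:
    - {"tx":0,"ty":0,"tz":0,"wx":0,"wy":0,"wz":0}
    - {"tx":0,"ty":0,"tz":0,"wx":0,"wy":0,"wz":0}
    - {"tx":0,"ty":0,"tz":0,"wx":0,"wy":0,"wz":0}
    - {"tx":0,"ty":0,"tz":0,"wx":0,"wy":0,"wz":0}
    - {"tx":0,"ty":0,"tz":0,"wx":0,"wy":0,"wz":0}
  gripper: 0

```text
time: 8.6
eef_pos: [0.5841, 0.0244, 0.0649]
tool_rot: [0.604, 0.7, 0.25, -0.289]
contact_force: [1.0, 0.3, -0.3]
grip_width: 0.0911
gripper_force: 0.0
```

>>> move_arm:
  motion:
    - {"tx":0,"ty":0,"tz":-0.04,"wx":0,"wy":0,"wz":0}
    - {"tx":0,"ty":0,"tz":-0.09,"wx":0,"wy":0,"wz":0}
    - {"tx":0,"ty":0,"tz":-0.09,"wx":0,"wy":0,"wz":0}
    - {"tx":0,"ty":0,"tz":-0.09,"wx":0,"wy":0,"wz":0}
    - {"tx":0,"ty":0,"tz":-0.09,"wx":0,"wy":0,"wz":0}

```text
time: 9.1
eef_pos: [0.6004, -0.0898, 0.1802]
tool_rot: [0.604, 0.7, 0.25, -0.289]
contact_force: [-0.1, 0.0, 0.2]
grip_width: 0.0916
gripper_force: 0.0
```

Run:
```python
from geo import *
from h import cams,cloud,cv2
report(); resync()
f=cams.grab_frame("top"); P=cloud(f).reshape(-1,3)-LIP
s_,n_,l_=P@xd,P@nd,P@yd
m=(s_>.0)&(s_<.17)&(abs(l_)<.045)&(n_>-.01)&(n_<.025)
A=np.c_[s_,l_,n_][m]; B=A[A[:,0]>.08]
co,*_r=np.linalg.lstsq(np.c_[B[:,:2],np.ones(len(B))],B[:,2],rcond=None)
print(len(B),'n=',co,'lat pct',np.percentile(B[:,1],[2,98]),'s pct',np.percentile(B[:,0],[98,99.5]))
cs=cv2.minAreaRect((A[A[:,0]>.02][:,:2]*1000).astype(np.float32)); print(cs)
```

```text
t 9.1 meas [ 0.6004 -0.0898  0.1802] cmd-meas mm [ -16.9  115.9 -112.4] deg [ 0.06  0.07 -0.04]
q [ 0.34  0.74  0.15  1.45 -0.71  1.52  0.87] F [-0.1  0.   0.2] w 91.6 gf 0.0
601 n= [-0.04284593 -0.01408191  0.01305547] lat pct [-0.02796731  0.03088084] s pct [0.15025578 0.15114947]
((85.97654724121094, 1.1148452758789062), (131.78933715820312, 61.55721664428711), 0.2083774358034134)
```

```bash
cat >> geo.py <<'E'
def tail(s,n=.0036,l=.001): # grasp from the upper end, TCP at s along the card
    return LIP+xd*s+nd*n+yd*l, Ro.from_matrix(np.c_[yd,-nd,-xd])
E
python3 - <<'E'
from geo import *
print(tail(.1)[1].as_matrix().round(2), np.linalg.det(tail(.1)[1].as_matrix()))
go([.59,.0,.30],down(53),vmax=.03,step=6.5); print(tail(.24)[0]); go(*tail(.24),vmax=.03,step=6.5)
E
```

```text
[[-0.99 -0.1   0.1 ]
 [-0.15  0.7  -0.7 ]
 [-0.   -0.71 -0.71]] 1.0
[{"tx":0.037,"ty":0.001,"tz":-0.005,"wx":0.01,"wy":-0.024,"wz":-0.023},{"tx":0.037,"ty":0.003,"tz":-0.008,"wx":0.009,"wy":-0.023,"wz":-0.024},{"tx":0.035,"ty":0.005,"tz":-0.011,"wx":0.01,"wy":-0.024,"wz":-0.023},{"tx":0.034,"ty":0.008,"tz":-0.014,"wx":0.01,"wy":-0.024,"wz":-0.024},{"tx":0.032,"ty":0.01,"tz":-0.016,"wx":0.01,"wy":-0.023,"wz":-0.023},{"tx":0.031,"ty":0.011,"tz":-0.019,"wx":0.009,"wy":-0.024,"wz":-0.024},{"tx":0.027,"ty":0.013,"tz":-0.022,"wx":0.01,"wy":-0.023,"wz":-0.023},{"tx":0.025,"ty":0.015,"tz":-0.024,"wx":0.01,"wy":-0.024,"wz":-0.024}]
[{"tx":0.022,"ty":0.015,"tz":-0.026,"wx":0.009,"wy":-0.024,"wz":-0.023},{"tx":0.019,"ty":0.016,"tz":-0.028,"wx":0.01,"wy":-0.023,"wz":-0.024}]
rows 10
[0.56680304 0.13257688 0.192252  ]
[{"tx":0.025,"ty":0.023,"tz":0.027,"wx":0.024,"wy":-0.01,"wz":-0.024},{"tx":0.023,"ty":0.027,"tz":0.024,"wx":0.023,"wy":-0.01,"wz":-0.024},{"tx":0.022,"ty":0.03,"tz":0.022,"wx":0.024,"wy":-0.01,"wz":-0.024},{"tx":0.021,"ty":0.033,"tz":0.018,"wx":0.024,"wy":-0.01,"wz":-0.024},{"tx":0.018,"ty":0.036,"tz":0.016,"wx":0.023,"wy":-0.01,"wz":-0.024},{"tx":0.016,"ty":0.038,"tz":0.012,"wx":0.024,"wy":-0.01,"wz":-0.024},{"tx":0.013,"ty":0.04,"tz":0.008,"wx":0.024,"wy":-0.009,"wz":-0.024},{"tx":0.01,"ty":0.042,"tz":0.006,"wx":0.023,"wy":-0.01,"wz":-0.023}]
[{"tx":0.008,"ty":0.042,"tz":0.001,"wx":0.024,"wy":-0.01,"wz":-0.024},{"tx":0.004,"ty":0.043,"tz":-0.001,"wx":0.024,"wy":-0.01,"wz":-0.024}]
rows 10
```

>>> move_arm:
  motion:
    - {"tx":0.037,"ty":0.001,"tz":-0.005,"wx":0.01,"wy":-0.024,"wz":-0.023}
    - {"tx":0.037,"ty":0.003,"tz":-0.008,"wx":0.009,"wy":-0.023,"wz":-0.024}
    - {"tx":0.035,"ty":0.005,"tz":-0.011,"wx":0.01,"wy":-0.024,"wz":-0.023}
    - {"tx":0.034,"ty":0.008,"tz":-0.014,"wx":0.01,"wy":-0.024,"wz":-0.024}
    - {"tx":0.032,"ty":0.01,"tz":-0.016,"wx":0.01,"wy":-0.023,"wz":-0.023}
    - {"tx":0.031,"ty":0.011,"tz":-0.019,"wx":0.009,"wy":-0.024,"wz":-0.024}
    - {"tx":0.027,"ty":0.013,"tz":-0.022,"wx":0.01,"wy":-0.023,"wz":-0.023}
    - {"tx":0.025,"ty":0.015,"tz":-0.024,"wx":0.01,"wy":-0.024,"wz":-0.024}

```text
time: 9.95
eef_pos: [0.5925, -0.0165, 0.2758]
tool_rot: [0.384, 0.92, 0.052, -0.059]
contact_force: [-1.0, -0.1, -0.7]
grip_width: 0.0922
gripper_force: 0.0
```

>>> move_arm:
  motion:
    - {"tx":0.022,"ty":0.015,"tz":-0.026,"wx":0.009,"wy":-0.024,"wz":-0.023}
    - {"tx":0.019,"ty":0.016,"tz":-0.028,"wx":0.01,"wy":-0.023,"wz":-0.024}
    - {"tx":0,"ty":0,"tz":0,"wx":0,"wy":0,"wz":0}

```text
time: 10.25
eef_pos: [0.5903, 0.0058, 0.3011]
tool_rot: [0.313, 0.95, 0.002, 0.002]
contact_force: [-1.0, -0.9, -0.1]
grip_width: 0.0918
gripper_force: 0.0
```

Run:
```python
from geo import *
report()
```

```text
t 10.25 meas [0.5903 0.0058 0.3011] cmd-meas mm [ -23.6  126.8 -108.8] deg [ 42.87 -17.44 -42.65]
q [-0.19  0.32  0.13  1.56 -0.05  1.26  0.88] F [-1.  -0.9 -0.1] w 91.8 gf 0.0
```

>>> move_arm:
  motion:
    - {"tx":0.025,"ty":0.023,"tz":0.027,"wx":0.024,"wy":-0.01,"wz":-0.024}
    - {"tx":0.023,"ty":0.027,"tz":0.024,"wx":0.023,"wy":-0.01,"wz":-0.024}
    - {"tx":0.022,"ty":0.03,"tz":0.022,"wx":0.024,"wy":-0.01,"wz":-0.024}
    - {"tx":0.021,"ty":0.033,"tz":0.018,"wx":0.024,"wy":-0.01,"wz":-0.024}
    - {"tx":0.018,"ty":0.036,"tz":0.016,"wx":0.023,"wy":-0.01,"wz":-0.024}
    - {"tx":0.016,"ty":0.038,"tz":0.012,"wx":0.024,"wy":-0.01,"wz":-0.024}
    - {"tx":0.013,"ty":0.04,"tz":0.008,"wx":0.024,"wy":-0.009,"wz":-0.024}
    - {"tx":0.01,"ty":0.042,"tz":0.006,"wx":0.023,"wy":-0.01,"wz":-0.023}

```text
time: 11.05
eef_pos: [0.5719, 0.1073, 0.2118]
tool_rot: [0.011, 0.95, -0.311, 0.023]
contact_force: [0.0, -0.1, -0.2]
grip_width: 0.0922
gripper_force: 0.0
```

>>> move_arm:
  motion:
    - {"tx":0.008,"ty":0.042,"tz":0.001,"wx":0.024,"wy":-0.01,"wz":-0.024}
    - {"tx":0.004,"ty":0.043,"tz":-0.001,"wx":0.024,"wy":-0.01,"wz":-0.024}
    - {"tx":0,"ty":0,"tz":0,"wx":0,"wy":0,"wz":0}
    - {"tx":0,"ty":0,"tz":0,"wx":0,"wy":0,"wz":0}

```text
time: 11.45
eef_pos: [0.5666, 0.134, 0.1902]
tool_rot: [-0.068, 0.921, -0.382, 0.027]
contact_force: [0.9, -0.4, -0.5]
grip_width: 0.0917
gripper_force: 0.0
```

Run:
```python
from geo import *
from h import *
report(); pc,Rc=cmd(); p,R,s=state()
if np.linalg.norm(pc-p)>.003 : resync()
fs=[cams.grab_frame(n) for n in("top","scene")]
c=np.hstack([cv2.resize(f["color"][...,::-1][sl],(400,400),interpolation=cv2.INTER_CUBIC) for f,sl in zip(fs,[np.s_[100:230,170:300],np.s_[140:260,190:310]])])
cv2.imwrite("pics/tail1.png",c)
P=cloud(fs[1]).reshape(-1,3)-LIP; A=np.c_[P@xd,P@yd,P@nd]; A=A[(A[:,0]>.02)&(A[:,0]<.16)&(abs(A[:,1])<.035)&(abs(A[:,2])<.03)]
print('scene view: n by s',[(a,np.round(np.percentile(A[(A[:,0]>a)&(A[:,0]<a+.02)][:,2],[10,50,90])*1e3,1)) for a in(.03,.06,.09,.12)])
go(*tail(.13)); go(*tail(.12))
```

```text
t 11.45 meas [0.5666 0.134  0.1902] cmd-meas mm [ 0.1 -1.4  2.1] deg [ 0.02 -0.1  -0.02]
q [-0.76  0.63  0.06  1.64  0.62  1.4   0.74] F [ 0.9 -0.4 -0.5] w 91.7 gf 0.0
scene view: n by s [(0.03, array([-26.1,  -8.5,  10. ])), (0.06, array([-4.7,  8.3, 10.3])), (0.09, array([ 2.8,  9.3, 10.4])), (0.12, array([3.3, 8.5, 9.2]))]
[{"tx":0,"ty":0,"tz":0.092,"wx":0,"wy":0,"wz":0},{"tx":0,"ty":0,"tz":0.091,"wx":0,"wy":0,"wz":0},{"tx":0,"ty":0,"tz":0.092,"wx":0,"wy":0,"wz":0}]
rows 3
[{"tx":0,"ty":0,"tz":0.025,"wx":0,"wy":0,"wz":0}]
rows 1
```

View pics/tail1.png

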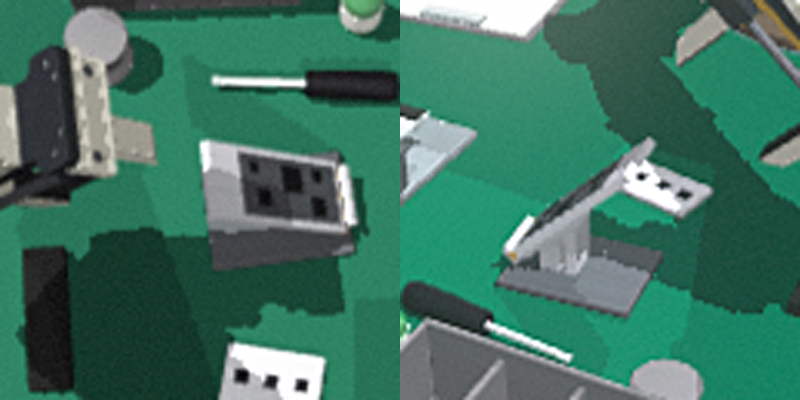

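The card leans steadily, nose at the lip (510,255 in the right half), tail up at (650,145). The TCP sits 2.5 mm low normal to the card, so I correct for that on the approach.

>>> move_arm:
  motion:
    - {"tx":0,"ty":-0.006,"tz":0.08,"wx":0,"wy":0,"wz":0}
    - {"tx":0,"ty":0,"tz":0.08,"wx":0,"wy":0,"wz":0}
    - {"tx":0,"ty":0,"tz":0.08,"wx":0,"wy":0,"wz":0}
    - {"tx":0,"ty":0,"tz":0.04,"wx":0,"wy":0,"wz":0}
    - {"tx":0,"ty":0,"tz":0.02,"wx":0,"wy":0,"wz":0}
    - {"tx":0,"ty":0,"tz":0,"wx":0,"wy":0,"wz":0}
    - {"tx":0,"ty":0,"tz":0,"wx":0,"wy":0,"wz":0}

```text
time: 12.25
eef_pos: [0.58, 0.0495, 0.1082]
tool_rot: [-0.068, 0.922, -0.381, 0.029]
contact_force: [0.3, 0.6, 0.0]
grip_width: 0.0916
gripper_force: 0.0
```

Run:
```python
from geo import *
p,R,s=state(); q=p-LIP; print('s,n,l',q@xd*1e3,q@nd*1e3,q@yd*1e3,'deg',np.degrees((R.inv()*tail(.12)[1]).as_rotvec()).round(2),s["contact_force"].round(1))
```

```text
s,n,l 121.08811510329154 3.6830385721294174 0.210802243048658 deg [ 0.1   0.02 -0.11] [0.3 0.6 0. ]
```

>>> move_arm:
  motion:
    - {"tx":0,"ty":0,"tz":0,"wx":0,"wy":0,"wz":0}
    - {"tx":0,"ty":0,"tz":0,"wx":0,"wy":0,"wz":0}
    - {"tx":0,"ty":0,"tz":0,"wx":0,"wy":0,"wz":0}
    - {"tx":0,"ty":0,"tz":0,"wx":0,"wy":0,"wz":0}
    - {"tx":0,"ty":0,"tz":0,"wx":0,"wy":0,"wz":0}
    - {"tx":0,"ty":0,"tz":0,"wx":0,"wy":0,"wz":0}
    - {"tx":0,"ty":0,"tz":0,"wx":0,"wy":0,"wz":0}
    - {"tx":0,"ty":0,"tz":0,"wx":0,"wy":0,"wz":0}
  gripper: 1
  grip_force: 40

```text
time: 13.05
eef_pos: [0.5794, 0.0491, 0.1073]
tool_rot: [-0.068, 0.921, -0.381, 0.028]
contact_force: [0.2, -0.1, 0.4]
grip_width: 0.0322
gripper_force: 0.0
```

```bash
cat >> geo.py <<'E'
SLOT=np.array([.6135,-.2339,.070]); TY=.8
def ins(h): # nose tip h above the mouth ; TCP 121 mm above the nose tip
    return SLOT+[0,0,h+.121],down(TY)
E
python3 - <<'E'
from geo import *
report(); resync()
go(*tail(.27),vmax=.03); 
go([.59,.05,.32],down(98.5),vmax=.03,step=6)
go([.60,-.10,.32],down(50),vmax=.03,step=6)
go(*ins(.05),vmax=.03,step=6)
E
```

```text
t 13.05 meas [0.5794 0.0491 0.1073] cmd-meas mm [-0.2 -0.6  0.1] deg [0.07 0.03 0.03]
q [-0.66  0.69  0.09  1.79  0.71  1.17  0.68] F [ 0.2 -0.1  0.4] w 32.2 gf 0.0
[{"tx":0,"ty":0,"tz":-0.075,"wx":0,"wy":0,"wz":0},{"tx":0,"ty":0,"tz":-0.075,"wx":0,"wy":0,"wz":0},{"tx":0,"ty":0,"tz":-0.075,"wx":0,"wy":0,"wz":0},{"tx":0,"ty":-0.001,"tz":-0.074,"wx":0,"wy":0,"wz":0},{"tx":0,"ty":0,"tz":-0.075,"wx":0,"wy":0,"wz":0}]
rows 5
[{"tx":-0.003,"ty":-0.047,"tz":0,"wx":-0.031,"wy":0,"wz":0},{"tx":-0.004,"ty":-0.047,"tz":-0.005,"wx":-0.031,"wy":0,"wz":0},{"tx":-0.003,"ty":-0.046,"tz":-0.009,"wx":-0.032,"wy":0,"wz":0},{"tx":-0.003,"ty":-0.045,"tz":-0.014,"wx":-0.031,"wy":0,"wz":0},{"tx":-0.003,"ty":-0.043,"tz":-0.018,"wx":-0.031,"wy":0,"wz":0},{"tx":-0.004,"ty":-0.042,"tz":-0.022,"wx":-0.031,"wy":0,"wz":0},{"tx":-0.003,"ty":-0.039,"tz":-0.026,"wx":-0.032,"wy":0,"wz":0},{"tx":-0.003,"ty":-0.036,"tz":-0.03,"wx":-0.031,"wy":0,"wz":0}]
rows 8
[{"tx":0.003,"ty":-0.042,"tz":0,"wx":0,"wy":0,"wz":0.03},{"tx":0,"ty":-0.041,"tz":0,"wx":0,"wy":0,"wz":0.03},{"tx":-0.005,"ty":-0.042,"tz":0,"wx":0,"wy":0,"wz":0
[... 213 characters left out ...]
"wy":0,"wz":0.03},{"tx":-0.022,"ty":-0.035,"tz":0,"wx":0,"wy":0,"wz":0.029}]
[{"tx":-0.026,"ty":-0.033,"tz":0,"wx":0,"wy":0,"wz":0.03}]
rows 9
[{"tx":-0.027,"ty":-0.026,"tz":0.022,"wx":0,"wy":0,"wz":0.03},{"tx":-0.029,"ty":-0.024,"tz":0.022,"wx":0,"wy":0,"wz":0.031},{"tx":-0.031,"ty":-0.02,"tz":0.022,"wx":0,"wy":0,"wz":0.03},{"tx":-0.033,"ty":-0.018,"tz":0.022,"wx":0,"wy":0,"wz":0.031},{"tx":-0.035,"ty":-0.014,"tz":0.021,"wx":0,"wy":0,"wz":0.03},{"tx":-0.036,"ty":-0.011,"tz":0.022,"wx":0,"wy":0,"wz":0.03},{"tx":-0.036,"ty":-0.007,"tz":0.022,"wx":0,"wy":0,"wz":0.031},{"tx":-0.037,"ty":-0.004,"tz":0.022,"wx":0,"wy":0,"wz":0.03}]
[{"tx":-0.038,"ty":0,"tz":0.022,"wx":0,"wy":0,"wz":0.031}]
rows 9
```

>>> move_arm:
  motion:
    - {"tx":0,"ty":0,"tz":0,"wx":0,"wy":0,"wz":0}
    - {"tx":0,"ty":0,"tz":0,"wx":0,"wy":0,"wz":0}
    - {"tx":0,"ty":0,"tz":0,"wx":0,"wy":0,"wz":0}
    - {"tx":0,"ty":0,"tz":0,"wx":0,"wy":0,"wz":0}
    - {"tx":0,"ty":0,"tz":0,"wx":0,"wy":0,"wz":0}
    - {"tx":0,"ty":0,"tz":0,"wx":0,"wy":0,"wz":0}

```text
time: 13.65
eef_pos: [0.5796, 0.0483, 0.1081]
tool_rot: [-0.068, 0.921, -0.382, 0.028]
contact_force: [-0.8, -1.1, 4.8]
grip_width: 0.0078
gripper_force: 39.9
```

>>> move_arm:
  motion:
    - {"tx":0,"ty":-0.01,"tz":-0.01,"wx":0,"wy":0,"wz":0}
    - {"tx":0,"ty":0,"tz":-0.065,"wx":0,"wy":0,"wz":0}
    - {"tx":0,"ty":0,"tz":-0.075,"wx":0,"wy":0,"wz":0}
    - {"tx":0,"ty":0,"tz":-0.075,"wx":0,"wy":0,"wz":0}
    - {"tx":0,"ty":0,"tz":-0.075,"wx":0,"wy":0,"wz":0}
    - {"tx":0,"ty":0,"tz":-0.075,"wx":0,"wy":0,"wz":0}

```text
time: 14.25
eef_pos: [0.5636, 0.1526, 0.2169]
tool_rot: [-0.069, 0.922, -0.381, 0.028]
contact_force: [1.0, -0.1, -1.6]
grip_width: 0.0077
gripper_force: 40.0
```

>>> move_arm:
  motion:
    - {"tx":-0.003,"ty":-0.047,"tz":0,"wx":-0.031,"wy":0,"wz":0}
    - {"tx":-0.004,"ty":-0.047,"tz":-0.005,"wx":-0.031,"wy":0,"wz":0}
    - {"tx":-0.003,"ty":-0.046,"tz":-0.009,"wx":-0.032,"wy":0,"wz":0}
    - {"tx":-0.003,"ty":-0.045,"tz":-0.014,"wx":-0.031,"wy":0,"wz":0}
    - {"tx":-0.003,"ty":-0.043,"tz":-0.018,"wx":-0.031,"wy":0,"wz":0}
    - {"tx":-0.004,"ty":-0.042,"tz":-0.022,"wx":-0.031,"wy":0,"wz":0}
    - {"tx":-0.003,"ty":-0.039,"tz":-0.026,"wx":-0.032,"wy":0,"wz":0}
    - {"tx":-0.003,"ty":-0.036,"tz":-0.03,"wx":-0.031,"wy":0,"wz":0}

```text
time: 15.05
eef_pos: [0.5902, 0.0476, 0.3241]
tool_rot: [-0.075, 0.997, 0.003, 0.001]
contact_force: [-0.9, 0.2, -2.2]
grip_width: 0.0078
gripper_force: 40.0
```

>>> move_arm:
  motion:
    - {"tx":0.003,"ty":-0.042,"tz":0,"wx":0,"wy":0,"wz":0.03}
    - {"tx":0,"ty":-0.041,"tz":0,"wx":0,"wy":0,"wz":0.03}
    - {"tx":-0.005,"ty":-0.042,"tz":0,"wx":0,"wy":0,"wz":0.03}
    - {"tx":-0.008,"ty":-0.041,"tz":0,"wx":0,"wy":0,"wz":0.03}
    - {"tx":-0.012,"ty":-0.04,"tz":0,"wx":0,"wy":0,"wz":0.03}
    - {"tx":-0.016,"ty":-0.038,"tz":0,"wx":0,"wy":0,"wz":0.03}
    - {"tx":-0.02,"ty":-0.037,"tz":0,"wx":0,"wy":0,"wz":0.03}
    - {"tx":-0.022,"ty":-0.035,"tz":0,"wx":0,"wy":0,"wz":0.029}

```text
time: 15.85
eef_pos: [0.5989, -0.0857, 0.3226]
tool_rot: [0.298, 0.954, 0.0, -0.0]
contact_force: [0.5, 0.5, -3.3]
grip_width: 0.0075
gripper_force: 40.0
```

>>> move_arm:
  motion:
    - {"tx":-0.026,"ty":-0.033,"tz":0,"wx":0,"wy":0,"wz":0.03}
    - {"tx":-0.027,"ty":-0.026,"tz":0,"wx":0,"wy":0,"wz":0.03}
    - {"tx":-0.029,"ty":-0.024,"tz":0,"wx":0,"wy":0,"wz":0.031}
    - {"tx":-0.031,"ty":-0.02,"tz":0,"wx":0,"wy":0,"wz":0.03}
    - {"tx":-0.033,"ty":-0.018,"tz":0.022,"wx":0,"wy":0,"wz":0.031}
    - {"tx":-0.035,"ty":-0.014,"tz":0.021,"wx":0,"wy":0,"wz":0.03}
    - {"tx":-0.036,"ty":-0.011,"tz":0.022,"wx":0,"wy":0,"wz":0.03}
    - {"tx":-0.036,"ty":-0.007,"tz":0.022,"wx":0,"wy":0,"wz":0.031}

```text
time: 16.65
eef_pos: [0.6107, -0.2064, 0.2873]
tool_rot: [0.632, 0.775, 0.0, -0.001]
contact_force: [-0.0, 0.6, -3.1]
grip_width: 0.0078
gripper_force: 40.0
```

>>> move_arm:
  motion:
    - {"tx":-0.037,"ty":-0.004,"tz":0.022,"wx":0,"wy":0,"wz":0.03}
    - {"tx":-0.038,"ty":0,"tz":0.022,"wx":0,"wy":0,"wz":0.031}
    - {"tx":0,"ty":0,"tz":0,"wx":0,"wy":0,"wz":0}
    - {"tx":0,"ty":0,"tz":0,"wx":0,"wy":0,"wz":0}

```text
time: 17.05
eef_pos: [0.6138, -0.2355, 0.2701]
tool_rot: [0.702, 0.713, 0.0, -0.001]
contact_force: [0.4, 0.6, -1.0]
grip_width: 0.0076
gripper_force: 40.0
```

Run:
```python
from geo import *
from h import *
resync(); report(); p,R,s=state()
print('off target mm',(p-ins(.05)[0])*1e3,'deg',np.degrees((R.inv()*down(TY)).as_rotvec()).round(2))
fs=[cams.grab_frame(n) for n in("top","scene")]
c=np.hstack([cv2.resize(f["color"][...,::-1][sl],(400,400),interpolation=cv2.INTER_CUBIC) for f,sl in zip(fs,[np.s_[100:230,300:430],np.s_[80:220,100:240]])])
cv2.imwrite("pics/ins1.png",c)
for f in fs:
    Q=R.inv().apply(cloud(f).reshape(-1,3)-p); m=(abs(Q[:,1])<.03)&(Q[:,2]>.015)&(Q[:,2]<.14)&(abs(Q[:,0])<.06); A=Q[m]
    print(m.sum(),'x pct',np.percentile(A[:,0],[1,5,50,95,99]).round(4),'y',np.percentile(A[:,1],[1,5,50,95]).round(4),'z max',np.percentile(A[:,2],[98,99.5]).round(4))
```

```text
t 17.05 meas [ 0.6138 -0.2355  0.2701] cmd-meas mm [0. 0. 0.] deg [0. 0. 0.]
q [ 0.03  0.47  0.4   1.44 -0.19  1.26  0.46] F [ 0.4  0.6 -1. ] w 7.6 gf 40.0
off target mm [ 0.33426778 -1.6230064  29.08219649] deg [-0.04 -0.08  0.1 ]
428 x pct [-0.0293 -0.024   0.0095  0.0298  0.0304] y [-0.0081 -0.0078 -0.0066 -0.0014] z max [0.1119 0.1146]
601 x pct [-0.0305 -0.0274  0.0037  0.0292  0.031 ] y [-0.0033 -0.0003  0.0042  0.0065] z max [0.1175 0.1198]
```

View pics/ins1.png

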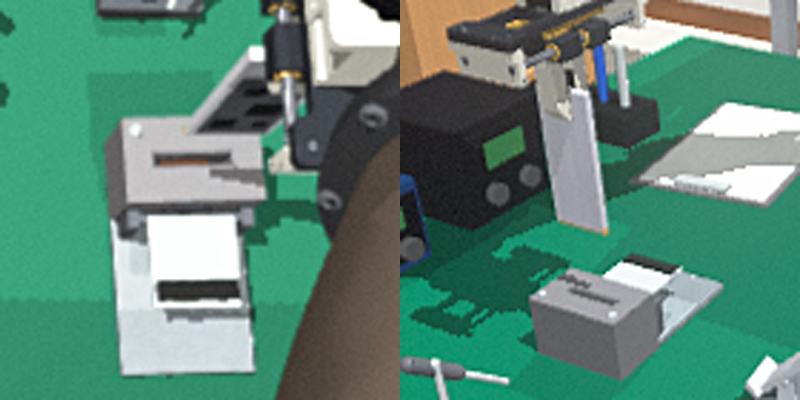

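Run:
```python
from geo import *
from h import *
p,R,s=state()
for n in("top","scene"):
    f=cams.grab_frame(n); P=cloud(f); Q=R.inv().apply(P.reshape(-1,3)-p)
    A=Q[(abs(Q[:,1])<.02)&(Q[:,2]>.01)&(Q[:,2]<.11)&(abs(Q[:,0])<.027)]
    for _ in range(5):
        M=np.c_[A[:,0],A[:,2]-.06,np.ones(len(A))]; co,*_=np.linalg.lstsq(M,A[:,1],rcond=None); r=A[:,1]-M@co; A=A[abs(r)<2*r.std()+1e-4]
    print(n,len(A),'y mid %.1f mm, slope x %.2f deg, z %.2f deg, rms %.2f'%(co[2]*1e3,*np.degrees(co[:2]),r.std()*1e3),'y at nose %.1f'%((co[2]+co[1]*.061)*1e3))
    for z0 in(.03,.06,.09): 
        B=Q[(abs(Q[:,1])<.02)&(abs(Q[:,2]-z0)<.012)&(abs(Q[:,0])<.045)]; print('  z',z0,'x edges',np.percentile(B[:,0],[1,99]).round(4))
    # tester in this view now
    X,Y,Z=np.moveaxis(P,-1,0); m=((X>.56)&(X<.67)&(Y>-.31)&(Y<-.16)&(Z>.062)&(Z<.077)).astype(np.uint8)
    cs,_=cv2.findContours(m,cv2.RETR_EXTERNAL,cv2.CHAIN_APPROX_NONE); k=max(cs,key=cv2.contourArea)
    W=np.array([ray(f,u,v,.07)[:2] for u,v in k[:,0]]).astype(np.float32)*1e3; print('  block top',cv2.minAreaRect(W)); 
    # slot dark blob
    g=f["color"].astype(int).sum(-1); sm=(m>0); h=cv2.morphologyEx(m,cv2.MORPH_CLOSE,np.ones((7,7)))
    bb=cv2.boundingRect(k); print('  bbox',bb)
    if n=="top":
        v,u=np.mgrid[146:158,342:384]; w=np.clip(420-g[146:158,342:384],0,None).astype(float); w[w<60]=0
        w*=(u>=346)&(u<=378); print('  slot centroid px',(w*u).sum()/w.sum(),(w*v).sum()/w.sum(),ray(f,(w*u).sum()/w.sum(),(w*v).sum()/w.sum(),.07)*1e3)
        cols=np.where(w.sum(0)>400)[0]+342; print('  cols',cols.min(),cols.max(),ray(f,cols.min()-.5,151,.07)*1e3,ray(f,cols.max()+.5,151,.07)*1e3)
```

```text
top 323 y mid -6.8 mm, slope x 0.44 deg, z -0.06 deg, rms 0.54 y at nose -6.9
  z 0.03 x edges [-0.0238  0.0303]
  z 0.06 x edges [-0.0296  0.03  ]
  z 0.09 x edges [-0.0282  0.0303]
  block top ((613.4479370117188, -233.76638793945312), (71.39163970947266, 112.39078521728516), 0.7553830146789551)
  bbox (339, 138, 47, 29)
  slot centroid px 363.9535950210187 151.8459900638751 [ 613.646721  -238.8321662   70.       ]
  cols 350 374 [ 615.33833325 -203.43546576   70.        ] [ 616.14779431 -264.81795179   70.        ]
scene 431 y mid 4.2 mm, slope x -0.76 deg, z -0.03 deg, rms 1.09 y at nose 4.2
  z 0.03 x edges [-0.0305  0.0306]
  z 0.06 x edges [-0.0306  0.0307]
  z 0.09 x edges [-0.0292  0.0295]
  block top ((622.0162353515625, -230.26449584960938), (79.36793518066406, 119.42705535888672), 2.009681224822998)
  bbox (145, 174, 44, 22)
```

>>> move_arm:
  motion:
    - {"tx":0.004,"ty":0.003,"tz":0.05,"wx":0,"wy":0,"wz":0}
    - {"tx":0,"ty":0,"tz":0.06,"wx":0,"wy":0,"wz":0}
    - {"tx":0,"ty":0,"tz":0.05,"wx":0,"wy":0,"wz":0}
    - {"tx":0,"ty":0,"tz":0.025,"wx":0,"wy":0,"wz":0}
    - {"tx":0,"ty":0,"tz":0,"wx":0,"wy":0,"wz":0}
    - {"tx":0,"ty":0,"tz":0,"wx":0,"wy":0,"wz":0}

```text
time: 17.85
eef_pos: [0.6156, -0.2346, 0.1972]
tool_rot: [0.702, 0.712, 0.0, 0.0]
contact_force: [0.2, -0.0, -1.5]
grip_width: 0.0077
gripper_force: 40.0
```

>>> move_arm:
  motion:
    - {"tx":0,"ty":0,"tz":0.006,"wx":0,"wy":0,"wz":0}
    - {"tx":0,"ty":0,"tz":0.006,"wx":0,"wy":0,"wz":0}
    - {"tx":0,"ty":0,"tz":0.006,"wx":0,"wy":0,"wz":0}
    - {"tx":0,"ty":0,"tz":0,"wx":0,"wy":0,"wz":0}

```text
time: 18.25
eef_pos: [0.6156, -0.2346, 0.1893]
tool_rot: [0.702, 0.712, 0.0, 0.0]
contact_force: [1.3, -1.1, -1.5]
grip_width: 0.0079
gripper_force: 40.0
```

>>> move_arm:
  motion:
    - {"tx":0,"ty":0,"tz":0.006,"wx":0,"wy":0,"wz":0}
    - {"tx":0,"ty":0,"tz":0.006,"wx":0,"wy":0,"wz":0}
    - {"tx":0,"ty":0,"tz":0.006,"wx":0,"wy":0,"wz":0}
    - {"tx":0,"ty":0,"tz":0,"wx":0,"wy":0,"wz":0}

```text
time: 18.65
eef_pos: [0.6157, -0.2344, 0.1817]
tool_rot: [0.702, 0.712, 0.0, 0.0]
contact_force: [3.4, -0.7, -3.2]
grip_width: 0.0077
gripper_force: 40.1
```

>>> move_arm:
  motion:
    - {"tx":0,"ty":0,"tz":0.006,"wx":0,"wy":0,"wz":0}
    - {"tx":0,"ty":0,"tz":0.006,"wx":0,"wy":0,"wz":0}
    - {"tx":0,"ty":0,"tz":0,"wx":0,"wy":0,"wz":0}

```text
time: 18.95
eef_pos: [0.6155, -0.2345, 0.1769]
tool_rot: [0.702, 0.712, 0.0, 0.0]
contact_force: [4.7, 0.5, -2.2]
grip_width: 0.0077
gripper_force: 40.1
```

>>> move_arm:
  motion:
    - {"tx":0,"ty":0.002,"tz":0.006,"wx":0,"wy":0,"wz":0}
    - {"tx":0,"ty":0,"tz":0.008,"wx":0,"wy":0,"wz":0}
    - {"tx":0,"ty":0,"tz":0.008,"wx":0,"wy":0,"wz":0}
    - {"tx":0,"ty":0,"tz":0.008,"wx":0,"wy":0,"wz":0}
    - {"tx":0,"ty":0,"tz":0,"wx":0,"wy":0,"wz":0}

```text
time: 19.45
eef_pos: [0.6158, -0.2345, 0.1644]
tool_rot: [0.702, 0.712, -0.0, -0.0]
contact_force: [5.6, -0.8, -4.1]
grip_width: 0.0078
gripper_force: 40.1
```

>>> move_arm:
  motion:
    - {"tx":0,"ty":0,"tz":0.008,"wx":0,"wy":0,"wz":0}
    - {"tx":0,"ty":0,"tz":0.008,"wx":0,"wy":0,"wz":0}
    - {"tx":0,"ty":0,"tz":0.008,"wx":0,"wy":0,"wz":0}
    - {"tx":0,"ty":0,"tz":0,"wx":0,"wy":0,"wz":0}
  grip_force: 55

```text
time: 19.85
eef_pos: [0.6159, -0.2348, 0.1555]
tool_rot: [0.702, 0.712, 0.0, -0.0]
contact_force: [5.2, -1.1, 0.9]
grip_width: 0.0082
gripper_force: 55.1
```

>>> move_arm:
  motion:
    - {"tx":0,"ty":0.001,"tz":0.008,"wx":0,"wy":0,"wz":0}
    - {"tx":0,"ty":0,"tz":0.008,"wx":0,"wy":0,"wz":0}
    - {"tx":0,"ty":0,"tz":0.008,"wx":0,"wy":0,"wz":0}
    - {"tx":0,"ty":0,"tz":0,"wx":0,"wy":0,"wz":0}

```text
time: 20.25
eef_pos: [0.6161, -0.2346, 0.1452]
tool_rot: [0.702, 0.712, -0.0, -0.0]
contact_force: [4.1, -0.9, -1.4]
grip_width: 0.0077
gripper_force: 55.1
```

>>> move_arm:
  motion:
    - {"tx":0,"ty":0,"tz":0.005,"wx":0,"wy":0,"wz":0}
    - {"tx":0,"ty":0,"tz":0.005,"wx":0,"wy":0,"wz":0}
    - {"tx":0,"ty":0,"tz":0,"wx":0,"wy":0,"wz":0}

```text
time: 20.55
eef_pos: [0.6162, -0.2346, 0.1416]
tool_rot: [0.702, 0.712, 0.0, -0.0]
contact_force: [3.9, 0.2, 1.7]
grip_width: 0.0075
gripper_force: 55.0
```

>>> move_arm:
  motion:
    - {"tx":0,"ty":0,"tz":0.004,"wx":0,"wy":0,"wz":0}
    - {"tx":0,"ty":0,"tz":0,"wx":0,"wy":0,"wz":0}
    - {"tx":0,"ty":0,"tz":0,"wx":0,"wy":0,"wz":0}

```text
time: 20.85
eef_pos: [0.6165, -0.2348, 0.1415]
tool_rot: [0.703, 0.712, 0.0, 0.0]
contact_force: [2.1, 0.5, 12.1]
grip_width: 0.008
gripper_force: 55.0
```

>>> move_arm:
  motion:
    - {"tx":0,"ty":0,"tz":0.004,"wx":0,"wy":0,"wz":0}
    - {"tx":0,"ty":0,"tz":0,"wx":0,"wy":0,"wz":0}
    - {"tx":0,"ty":0,"tz":0,"wx":0,"wy":0,"wz":0}

```text
time: 21.15
eef_pos: [0.6169, -0.235, 0.1414]
tool_rot: [0.703, 0.712, 0.001, 0.001]
contact_force: [-2.4, 1.5, 24.5]
grip_width: 0.0079
gripper_force: 55.0
```

>>> move_arm:
  motion:
    - {"tx":0,"ty":0,"tz":-0.004,"wx":0,"wy":0,"wz":0}
    - {"tx":0,"ty":0,"tz":0,"wx":0,"wy":0,"wz":0}
    - {"tx":0,"ty":0,"tz":0,"wx":0,"wy":0,"wz":0}
    - {"tx":0,"ty":0,"tz":0,"wx":0,"wy":0,"wz":0}
    - {"tx":0,"ty":0,"tz":0,"wx":0,"wy":0,"wz":0}
    - {"tx":0,"ty":0,"tz":0,"wx":0,"wy":0,"wz":0}
    - {"tx":0,"ty":0,"tz":0,"wx":0,"wy":0,"wz":0}
  gripper: 0.3

```text
time: 21.85
eef_pos: [0.6162, -0.2345, 0.1401]
tool_rot: [0.702, 0.712, 0.0, -0.0]
contact_force: [-0.3, 0.1, -0.7]
grip_width: 0.0591
gripper_force: 0.0
```

>>> move_arm:
  motion:
    - {"tx":0,"ty":0,"tz":-0.03,"wx":0,"wy":0,"wz":0}
    - {"tx":0,"ty":0,"tz":-0.07,"wx":0,"wy":0,"wz":0}
    - {"tx":0,"ty":0,"tz":-0.08,"wx":0,"wy":0,"wz":0}
    - {"tx":0,"ty":0,"tz":-0.08,"wx":0,"wy":0,"wz":0}
    - {"tx":0,"ty":0,"tz":0,"wx":0,"wy":0,"wz":0}

```text
time: 22.35
eef_pos: [0.6185, -0.236, 0.2503]
tool_rot: [0.703, 0.712, 0.002, 0.004]
contact_force: [-0.3, 0.3, 0.4]
grip_width: 0.0648
gripper_force: 0.0
```

Run:
```python
from geo import *
from h import *
resync(); report()
fs=[cams.grab_frame(n) for n in("top","scene")]
c=np.hstack([cv2.resize(f["color"][...,::-1][sl],(400,400),interpolation=cv2.INTER_CUBIC) for f,sl in zip(fs,[np.s_[100:230,300:430],np.s_[80:220,100:240]])])
cv2.imwrite("pics/home1.png",c)
P=cloud(fs[1]).reshape(-1,3); m=(abs(P[:,0]-.6165)<.02)&(abs(P[:,1]+.2348)<.025)&(P[:,2]>.1)&(P[:,2]<.2); print('card top z',np.percentile(P[m,2],[95,98,99.5]))
P=cloud(fs[0]).reshape(-1,3); m=(abs(P[:,0]-.5135)<.012)&(abs(P[:,1]+.236)<.025)&(P[:,2]>.03); print('paddle z at press',np.median(P[m,2]))
go([.5135,-.2362,.25],down(-89.2),vmax=.03,step=6.5); go([.5135,-.2362,.075],down(-89.2))
```

```text
t 22.35 meas [ 0.6185 -0.236   0.2503] cmd-meas mm [0. 0. 0.] deg [0. 0. 0.]
q [ 0.03  0.49  0.4   1.47 -0.2   1.21  0.47] F [-0.3  0.3  0.4] w 64.8 gf 0.0
card top z [0.16966846 0.17052663 0.17131687]
paddle z at press 0.05401397926008977
[{"tx":0,"ty":-0.019,"tz":0,"wx":0,"wy":0,"wz":0.036},{"tx":-0.002,"ty":-0.018,"tz":0,"wx":0,"wy":0,"wz":0.035},{"tx":-0.004,"ty":-0.019,"tz":0,"wx":0.001,"wy":0,"wz":0.036},{"tx":-0.006,"ty":-0.018,"tz":0,"wx":0,"wy":0,"wz":0.036},{"tx":-0.008,"ty":-0.017,"tz":0,"wx":0,"wy":0,"wz":0.035},{"tx":-0.009,"ty":-0.016,"tz":0,"wx":0,"wy":-0.001,"wz":0.036},{"tx":-0.012,"ty":-0.014,"tz":0,"wx":0,"wy":0,"wz":0.036},{"tx":-0.013,"ty":-0.014,"tz":0,"wx":0,"wy":0,"wz":0.035}]
[{"tx":-0.014,"ty":-0.012,"tz":0,"wx":0.001,"wy":0,"wz":0.036},{"tx":-0.016,"ty":-0.01,"tz":0,"wx":0,"wy":0,"wz":0.036},{"tx":-0.017,"ty":-0.008,"tz":0,"wx":0,"wy":0,"wz":0.036},{"tx":-0.018,"ty":-0.006,"tz":0,"wx":0,"wy":0,"wz":0.035},{"tx":-0.018,"ty":-0.005,"tz":0,"wx":0,"wy":0,"wz":0.036},{"tx":-0.018,"ty":-0.002,"tz":0,"wx":0,"wy":0,"wz":0.036}]
rows 14
[{"tx":0,"ty":0,"tz":0.087,"wx":0,"wy":0,"wz":0},{"tx":0,"ty":0,"tz":0.088,"wx":0,"wy":0,"wz":0},{"tx":-0.001,"ty":0,"tz":0.087,"wx":0,"wy":0,"wz":0},{"tx":0,"ty":-0.001,"tz":0.088,"wx":0,"wy":0,"wz":0},{"tx":0,"ty":0,"tz":0.087,"wx":0,"wy":0,"wz":0}]
rows 5
```

View pics/home1.png

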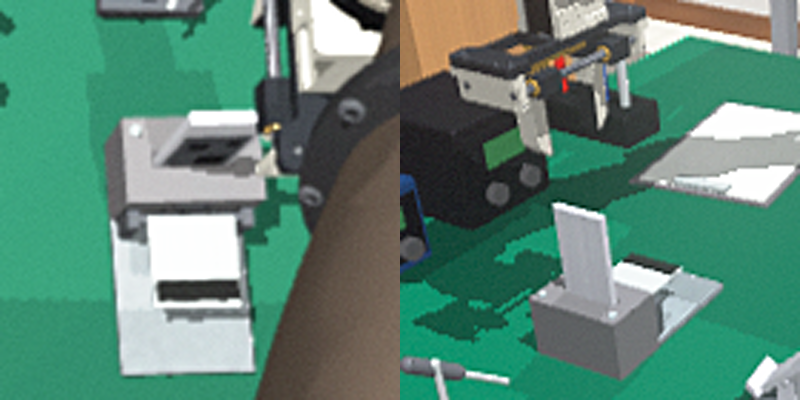

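The card stands upright in the slot at (585,255), its top at z = 0.170 (100 mm out), so it is home. The paddle is still up (z ≈ 0.053). Next is the press, with the gripper shut.

>>> move_arm:
  motion:
    - {"tx":0,"ty":-0.019,"tz":0,"wx":0,"wy":0,"wz":0.036}
    - {"tx":-0.002,"ty":-0.018,"tz":0,"wx":0,"wy":0,"wz":0.035}
    - {"tx":-0.004,"ty":-0.019,"tz":0,"wx":0.001,"wy":0,"wz":0.036}
    - {"tx":-0.006,"ty":-0.018,"tz":0,"wx":0,"wy":0,"wz":0.036}
    - {"tx":-0.008,"ty":-0.017,"tz":0,"wx":0,"wy":0,"wz":0.035}
    - {"tx":-0.009,"ty":-0.016,"tz":0,"wx":0,"wy":-0.001,"wz":0.036}
    - {"tx":-0.012,"ty":-0.014,"tz":0,"wx":0,"wy":0,"wz":0.036}
    - {"tx":-0.013,"ty":-0.014,"tz":0,"wx":0,"wy":0,"wz":0.035}
  gripper: 1
  grip_force: 20

```text
time: 23.25
eef_pos: [0.5553, -0.2343, 0.2435]
tool_rot: [0.942, 0.335, -0.003, -0.001]
contact_force: [1.2, -0.1, -0.1]
grip_width: 0.0051
gripper_force: 0.0
```

>>> move_arm:
  motion:
    - {"tx":-0.014,"ty":-0.012,"tz":0,"wx":0.001,"wy":0,"wz":0.036}
    - {"tx":-0.016,"ty":-0.01,"tz":0,"wx":0,"wy":0,"wz":0.036}
    - {"tx":-0.017,"ty":-0.008,"tz":0,"wx":0,"wy":0,"wz":0.036}
    - {"tx":-0.018,"ty":-0.006,"tz":0,"wx":0,"wy":0,"wz":0.035}
    - {"tx":-0.018,"ty":-0.005,"tz":0,"wx":0,"wy":0,"wz":0.036}
    - {"tx":-0.018,"ty":-0.002,"tz":0,"wx":0,"wy":0,"wz":0.036}
    - {"tx":0,"ty":0,"tz":0,"wx":0,"wy":0,"wz":0}
    - {"tx":0,"ty":0,"tz":0,"wx":0,"wy":0,"wz":0}

```text
time: 24.05
eef_pos: [0.5115, -0.2345, 0.2443]
tool_rot: [1.0, 0.008, -0.004, -0.001]
contact_force: [0.2, 0.4, -0.7]
grip_width: 0.0002
gripper_force: 0.0
```

Run:
```python
from geo import *
resync(); report(); go([.5135,-.2362,.07],down(-89.2),vmax=.035)
```

```text
t 24.05 meas [ 0.5115 -0.2345  0.2443] cmd-meas mm [0. 0. 0.] deg [0. 0. 0.]
q [-0.25  0.39  0.81  1.74 -0.31  1.15 -0.9 ] F [ 0.2  0.4 -0.7] w 0.2 gf 0.0
[{"tx":0.002,"ty":0.001,"tz":0.087,"wx":0,"wy":0,"wz":0},{"tx":0.001,"ty":0.001,"tz":0.087,"wx":0,"wy":0.001,"wz":0},{"tx":0.002,"ty":0.001,"tz":0.087,"wx":0,"wy":0,"wz":0},{"tx":0.001,"ty":0.001,"tz":0.088,"wx":0,"wy":0.001,"wz":0.001},{"tx":0.001,"ty":0.001,"tz":0.087,"wx":-0.001,"wy":0,"wz":0}]
rows 5
```

>>> move_arm:
  motion:
    - {"tx":0.002,"ty":0.001,"tz":0.087,"wx":0,"wy":0,"wz":0}
    - {"tx":0.001,"ty":0.001,"tz":0.087,"wx":0,"wy":0.001,"wz":0}
    - {"tx":0.002,"ty":0.001,"tz":0.087,"wx":0,"wy":0,"wz":0}
    - {"tx":0.001,"ty":0.001,"tz":0.088,"wx":0,"wy":0.001,"wz":0.001}
    - {"tx":0.001,"ty":0.001,"tz":0.08,"wx":0,"wy":0,"wz":0}
    - {"tx":0,"ty":0,"tz":0,"wx":0,"wy":0,"wz":0}

```text
time: 24.65
eef_pos: [0.5113, -0.2352, 0.0693]
tool_rot: [1.0, 0.006, -0.004, -0.002]
contact_force: [-0.1, -0.2, 0.3]
grip_width: 0.0005
gripper_force: 0.0
```

>>> move_arm:
  motion:
    - {"tx":0,"ty":0,"tz":0.015,"wx":0,"wy":0,"wz":0}
    - {"tx":0,"ty":0,"tz":0.015,"wx":0,"wy":0,"wz":0}
    - {"tx":0,"ty":0,"tz":0.015,"wx":0,"wy":0,"wz":0}
    - {"tx":0,"ty":0,"tz":0.01,"wx":0,"wy":0,"wz":0}
    - {"tx":0,"ty":0,"tz":0.01,"wx":0,"wy":0,"wz":0}
    - {"tx":0,"ty":0,"tz":0.01,"wx":0,"wy":0,"wz":0}
    - {"tx":0,"ty":0,"tz":0,"wx":0,"wy":0,"wz":0}

```text
time: 25.35
eef_pos: [0.5139, -0.2367, 0.0432]
tool_rot: [1.0, 0.005, 0.0, -0.001]
contact_force: [-0.9, 0.9, 5.5]
grip_width: 0.0003
gripper_force: 2.9
```

>>> move_arm:
  motion:
    - {"tx":0,"ty":0,"tz":0.01,"wx":0,"wy":0,"wz":0}
    - {"tx":0,"ty":0,"tz":0.01,"wx":0,"wy":0,"wz":0}
    - {"tx":0,"ty":0,"tz":0.004,"wx":0,"wy":0,"wz":0}
    - {"tx":0,"ty":0,"tz":0,"wx":0,"wy":0,"wz":0}
    - {"tx":0,"ty":0,"tz":0,"wx":0,"wy":0,"wz":0}

```text
time: 25.85
eef_pos: [0.5149, -0.2368, 0.0356]
tool_rot: [1.0, 0.005, 0.001, -0.001]
contact_force: [-3.8, 4.2, 26.9]
grip_width: 0.0004
gripper_force: 13.3
```

>>> move_arm:
  motion:
    - {"tx":0,"ty":0,"tz":0.003,"wx":0,"wy":0,"wz":0}
    - {"tx":0,"ty":0,"tz":0,"wx":0,"wy":0,"wz":0}
    - {"tx":0,"ty":0,"tz":0,"wx":0,"wy":0,"wz":0}

```text
time: 26.15
eef_pos: [0.515, -0.2369, 0.0352]
tool_rot: [1.0, 0.005, 0.002, -0.001]
contact_force: [-7.4, 6.3, 36.7]
grip_width: 0.0
gripper_force: 18.4
```

>>> move_arm:
  motion:
    - {"tx":0,"ty":0,"tz":-0.01,"wx":0,"wy":0,"wz":0}
    - {"tx":0,"ty":0,"tz":-0.04,"wx":0,"wy":0,"wz":0}
    - {"tx":0,"ty":0,"tz":-0.08,"wx":0,"wy":0,"wz":0}
    - {"tx":0,"ty":0,"tz":-0.09,"wx":0,"wy":0,"wz":0}
    - {"tx":0,"ty":0,"tz":-0.09,"wx":0,"wy":0,"wz":0}
    - {"tx":0,"ty":0,"tz":-0.09,"wx":0,"wy":0,"wz":0}
    - {"tx":0,"ty":0,"tz":0,"wx":0,"wy":0,"wz":0}
    - {"tx":0,"ty":0,"tz":0,"wx":0,"wy":0,"wz":0}

```text
time: 26.95
eef_pos: [0.514, -0.2367, 0.1927]
tool_rot: [1.0, 0.005, 0.001, -0.001]
contact_force: [0.4, 0.4, -0.9]
grip_width: 0.0004
gripper_force: 0.0
```

Run:
```python
from geo import *
from h import *
report()
f=cams.grab_frame("scene"); cv2.imwrite("pics/end.png",cv2.resize(f["color"][...,::-1],(800,600),interpolation=cv2.INTER_CUBIC))
P=cloud(f).reshape(-1,3); m=(abs(P[:,0]-.6165)<.02)&(abs(P[:,1]+.2348)<.025)&(P[:,2]>.1)&(P[:,2]<.2); print('card top z',np.percentile(P[m,2],[95,98,99.5]))
```

```text
t 26.95 meas [ 0.514  -0.2367  0.1927] cmd-meas mm [  -0.6    0.5 -122.9] deg [-0.16 -0.14 -0.18]
q [-0.22  0.44  0.79  1.81 -0.36  1.04 -0.85] F [ 0.4  0.4 -0.9] w 0.4 gf 0.0
card top z [0.16912274 0.1700732  0.17170341]
```

View pics/end.png

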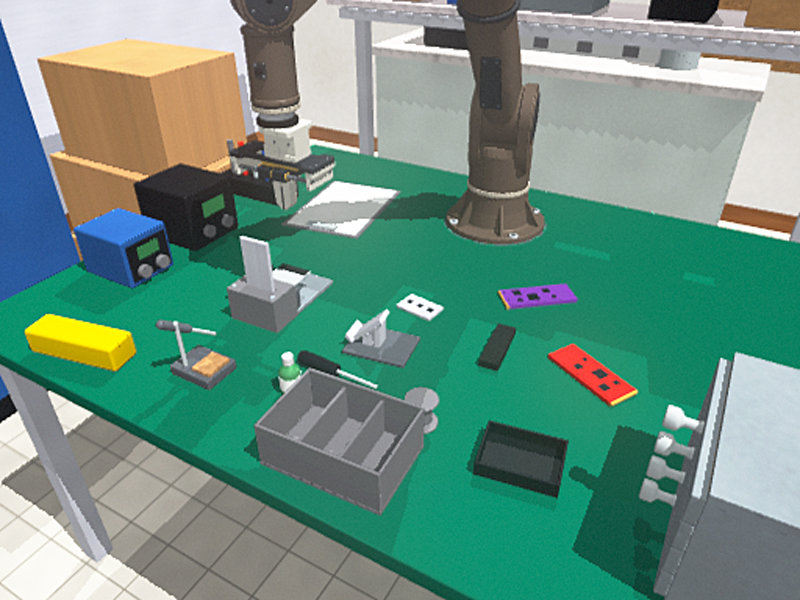

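The card stands home in the tester at (257,265), and the bystanders are where they started. The gripper is clear of everything.

```bash
python3 -c "
from plant import job
print(job.hand_in())"
```

```text
the job is handed in; nothing more can be done
None
```

The job is handed in: the card was leant on the stand and released, then taken by its upper end and pushed home in the slot (100 mm showing), and the paddle was pressed to its stop, with the other things left where they were, by about 27 s of the 61 s allowed.

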